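# Move the charged drying probe from its sprung dock to the tray clip

## Task

Pull the green-headed probe out of its leaning charging socket, against the sprung catch and straight along the socket, and bring it to the green clip on the rim of the drying tray. Put its steel rod down through the clip's eyelet and, still holding it, lower it until its black collar rests on the clip, then let go so that it stands there upright. Leave the other probes where they are, and do not shift or knock over anything else on the table.

Things in the scene. Friction and masses are not known exactly. Their poses are not given: they have to be found in the camera images.
- probe_green: wireless probe with a green head, 90 g, loose, plugged at the start into one of the dock's three sockets (which one varies). Origin at its shoulder (underside of the black flange), z along its axis to the head. Flange 26 x 36 mm, z 0 to 4; black collar 16 (x) x 18 mm (y), z -22 to 0, with a 2.5 mm ridge on its +x side; steel rod 8 mm thick, z -72 to -22, last 7 mm tapered to 4 mm
- probe_green_grip (a point): a point on the green probe's axis 38 mm above the shoulder, in its green head, for gripping; the head is 24 mm (x) by 34 mm (y), from z = 4 to 60 mm above the shoulder; pinch it across x
- probe_green_tip (a point): the end of the green probe's steel rod, 72 mm from the shoulder along -z
- dock: fixed grey charging dock, base 150 (x, from -60 to 90) x 200 mm, with a leaning block, about 130 mm high; origin on the table under the middle socket's mouth, x from front to back, y along the row. Three sockets 60 mm apart (y = -60, 0, 60 mm), mouths at z = 110 mm in a face 60 mm deep, axes leaning 27 degrees from vertical towards the front (-x); a seated probe's shoulder lies on the mouth
- dock_mouth (a point): centre of the middle socket's mouth. Each socket is a square well 70 mm deep and 20 mm wide (y) with a brass sprung nose in its back wall that catches the probe's ridge: drawing the probe the first 10 mm takes about 10 N straight along the axis, then it slides freely and is wholly out after 72 mm
- clip_green: fixed green clip on the tray's rim: a level plate 42 x 42 x 12 mm with a vertical through eyelet of 12 mm diameter, its top 100 mm above the table; origin at the centre of the eyelet's mouth on the plate's upper face, z up. A strut on its +y side goes down to the rim; nothing stands above the plate. With the probe home its collar rests on the plate, its shoulder 22 mm above.
- clip_grey: the same clip in grey, on the same rim, holding the blue probe; it and the green clip change places
- probe_orange: wireless temperature probe, orange-headed, loose, same make and size as probe_green, plugged into another of the dock's sockets; stays there
- probe_white: wireless temperature probe, white-headed, loose, same make and size as probe_green, plugged into another of the dock's sockets; stays there
- probe_blue: wireless temperature probe, blue-headed, loose, same make and size as probe_green, standing upright in the grey clip; stays there
- tray: fixed white drying tray with dark dried pieces, 400 (x) x 300 (y) x 55 mm, origin under its middle on the table; the clips hang outside its -y rim
- bottle: clear bottle with a blue cap, 50 mm diameter, 150 mm high, upright between dock and clips, origin under its middle; a bystander
- jar: amber glass jar, 60 mm diameter, 80 mm high, origin under its middle; a bystander
- bowl: steel bowl, 110 mm diameter, 45 mm high; a bystander
- scraper: red-handled scraper lying flat; a bystander
- brush: hand brush lying flat; a bystander
- timer: white kitchen timer, 55 x 70 x 22 mm, lying flat; a bystander
Not all that is in view belongs to the job. What is shaped like the probe_green but turquoise or yellow is not meant.

How it is judged (in metres and radians):
On the way, in this order (a step that is already met when the one before it is completed fails the run):
1. the green probe is drawn wholly out of the dock and lifted off by the fingers (distance between probe_green and dock above 0.15 m and distance of probe_green from where it was at the start of the episode above 0.072 m and height (world z) of probe_green_tip above 0.08 m and contact force between the fingers and probe_green above 0.5 N), for 0.1 s.
2. its rod is through the green clip's eyelet and it is lowered, still held, to within about 10 mm of rest (z of probe_green in the frame of clip_green below 0.032 m and horizontal distance between probe_green_tip and clip_green below 0.01 m and angle between probe_green's own z axis and vertical below 0.2 rad and contact force between the fingers and probe_green above 0.5 N), for 0.04 s.
At the end, for the whole second after the job is handed in: The green probe stands released and at rest in the green clip: collar on the plate (shoulder 18 to 26 mm above it), rod end within 7 mm of the eyelet's axis seen from above, tilted less than 0.12 rad; the other three probes within 10 mm of where they were (z of probe_green in the frame of clip_green between 0.018 and 0.026 m and horizontal distance between probe_green_tip and clip_green below 0.007 m and angle between probe_green's own z axis and vertical below 0.12 rad and linear speed of probe_green below 0.02 m/s and contact force between the fingers and probe_green below 0.1 N and distance of each of probe_orange, probe_white, probe_blue from where it was at the start of the episode below 0.01 m); the robot touches nothing.
It fails at once if another probe is pulled out or shifted by more than 10 mm (distance of any of probe_orange, probe_white, probe_blue from where it was at the start of the episode above 0.01 m).
It fails at once if a bystander is shifted by more than 30 mm or knocked over (distance of any of bottle, jar, bowl, scraper, brush, timer from where it was at the start of the episode above 0.03 m or angle between any of bottle, jar, bowl's own z axis and vertical above 0.5 rad).
It also fails if it takes over 51 s, if anything falls off the work surface, if the arm or the gripper's body presses on something with over 40 N, if the wrist force passes 120 N, or if a joint passes its speed limit or range.

## Robot

A 6-joint arm with a two-finger parallel gripper is mounted at the origin on the work surface. World frame = base frame: x ahead of the robot, y to its left, z up, the work surface at z = 0. Lengths are in m, angles in degrees, forces in N, time in s.
With the tool pointing down it reaches from about 0.4 to 0.825 m from the base axis. Payload 7 kg.
Tool frame: the origin (TCP) lies midway between the tips of the shut fingers; the grasp point (between the pads) lies 19 mm behind it; z points along the fingers, y is the line along which they close (so a half turn about z gives the same grasp; the last joint's range is limited). The gripper opens to 88 mm and grips with 3 to 60 N. Pads are 19 mm wide; open, the fingers measure 130 mm over their backs; the gripper's body (78 mm by 193 mm) begins 47 mm behind the grasp point.
Start: joints at [-57.233, 20.546, 0.682, 0, -70.136, -16.507], TCP at [0.189, -0.648, 0.19] pointing down, gripper open.
Joint ranges: [-176.03, 176.03], [-82.01, 121.73], [-58.28, 71.71], [-173.87, 95.51], [-174.79, -0.11], [-173.66, 173.66]. Speed limits (degrees/s): [136.94, 136.94, 172.46, 180, 180, 180].

## Interface

Orientations are given as [roll, pitch, yaw] about the fixed x, y, z axes, in that order (R = Rz(yaw) Ry(pitch) Rx(roll)).
In Python, from plant import get_state, optics, order gives the robot as it stands. The module is installed in compiled form; this text tells all that it offers.
- The arm moves only by the tool send_rows, never from a script. Its argument "moves" is a list of rows, each an object with "slide": the shift along the tool's x, y, z as a fraction of full scale, a list of three; "turn": the turn about the tool's z as a fraction of full scale; "gripper": the opening, from 0 (shut) to 1 (fully open). A call has exactly 5 rows; each row is the pose to reach, as a shift and turn from the pose commanded when the call began, along the tool's axes at that moment; what a row does not reach only later rows make up. Full scale, the value 1, is 150 mm for a shift and 90 degrees for a turn. A row lasts 1/12 s, in which the tool goes at most 41.7 mm and 7.16 degrees, less where a joint would pass 70% of its speed; a pose out of reach is approached as far as the arm can. A call with a number of a shift or a turn outside -1 to 1 is refused whole. A call with a gripper value outside its range is refused whole. The fingers move at their own pace and stop on an object; "newtons" is the grip in N (left out, the last holds). Time passes only in rows, so rows that repeat a pose let the fingers close, or fill a call up. It gives the time, the measured TCP pose, the force, the opening and the grip force at its end, in the units of the state.
- get_state(): the state, without advancing time (a new reading comes with each control period).
- optics.capture(name): name is "side" or "top"; returns a dict with "img" (420x560x3 uint8, red, green, blue), "intrinsics" (3x3 intrinsics, pixels), "origin" and "attitude" of the camera in the world. Camera axes: x right, y down, z forward; pixel columns grow to the right and rows downward; lengths in m; the calibration is good to about 2 mm. A picture is of the moment at which its call begins. There is no depth.
- order.close_job(): hands the job in; it is judged then, once.
Trained networks look in the newest picture that a camera, given by its name, has taken for a name from the list of things; names that differ only in an ending like _2 or _b are one class to them, and where a whole thing is asked for, a point or a joint stands for the part that bears it (a point fixed in the world has none). Each returns a list of dicts, best first, with "p" (0 to 1); they miss things now and then, are a little off and sometimes report something else, mostly with a low value. They report only what shows in the picture. A call takes as long as a camera call. They do not tell look-alikes from the thing itself.
- optics.look_for(camera, name): "location" ([x, y, z] in m, in world coordinates, good to about 4 mm: the middle of the surface that is visible of it).
The state is a dict: "time_s": time; "joints": joint angles; "qd": joint speeds; "joint_torque": joint torques, N m; "tcp_pos": TCP position; "eef_rot": TCP orientation; "contact_force": force on the tool from outside, world axes, zero at the start; "moment": the same for the moment, N m; "gripper_width": finger opening in m; "gripper_force": force on a finger pad.
Only numpy, scipy, OpenCV 4.12 (cv2) and the standard library are available. Lean on these libraries where they do the work, as an engineer would, in place of code of your own. Each camera call takes 0.05 s, during which the arm holds its last target. There are 200 camera calls.

## Working session

There is one attempt and no reset: what is moved stays moved. The work goes in short steps, Python scripts to look and compute and a tool call to move; the robot and the scene stay as the last step left them, time stands still between calls to the robot, and variables do not carry over. Pictures are saved under pics/ and viewed, at most 10 in all, crops included, and the job is handed in when it is done.

Besides the shell and the picture viewer there is one more tool, called after ">>>" in YAML: its name, and indented under it one key for each argument. send_rows: Moves the arm, as the interface text tells. Shift numbers are shares of 150 mm and turn numbers shares of 90 degrees, none past 1 either way. Its arguments: {"type":"object","properties":{"moves":{"type":"array"},"newtons":{"type":"number"}},"required":["moves"]}

```bash
mkdir -p pics
cat > h.py <<'E'
import numpy as np, cv2
from scipy.spatial.transform import Rotation as R
from plant import get_state, optics, order
def cap(n,f=None):
    c=optics.capture(n)
    if f: cv2.imwrite(f,c["img"][:,:,::-1])
    return c
def proj(c,p):
    p=np.atleast_2d(p); A=np.array(c["attitude"]); 
    if A.shape!=(3,3): A=R.from_euler('xyz',A,degrees=True).as_matrix()
    q=(p-np.array(c["origin"]))@A; u=q@np.array(c["intrinsics"]).T
    return u[:,:2]/u[:,2:]
def ray(c,uv,z):
    A=np.array(c["attitude"])
    if A.shape!=(3,3): A=R.from_euler('xyz',A,degrees=True).as_matrix()
    d=A@np.linalg.inv(np.array(c["intrinsics"]))@np.array([uv[0],uv[1],1.]); o=np.array(c["origin"])
    return o+d*(z-o[2])/d[2]
E
python3 - <<'E'
from h import *
print(get_state())
for n in("side","top"):
    c=cap(n,f"pics/{n}0.png"); print(n,c["intrinsics"],c["origin"],c["attitude"])
    for k in["probe_green","probe_green_grip","probe_green_tip","dock","dock_mouth","clip_green","clip_grey","probe_orange","probe_white","probe_blue","bottle","jar","tray"]:
        for r in optics.look_for(n,k)[:3]: print(k,np.round(r["p"],2),np.round(r["location"],3),np.round(proj(c,r["location"])[0]))
E
```

```text
{'time_s': 0.0, 'joints': array([-5.72308885e+01,  2.05911265e+01,  6.31769431e-01, -2.13774080e-02,
       -7.01361890e+01, -1.65057071e+01]), 'qd': array([ 0.05313765,  0.04697549, -0.02858834, -0.1578034 ,  0.06009366,
        0.00683077]), 'joint_torque': array([-1.33384838e-04, -5.82720816e+01,  2.93060714e+01,  6.99717432e+00,
        6.96364456e-03, -1.15057460e-04]), 'tcp_pos': array([ 0.18883141, -0.64744912,  0.18920706]), 'eef_rot': array([ 1.79902681e+02, -7.88065011e-03, -1.63743869e+02]), 'contact_force': array([ 0.0118632 , -0.83878749, -0.52477124]), 'moment': array([-0.03579168,  0.01503367, -0.01871661]), 'gripper_force': 0.0, 'gripper_width': 0.08756425003009755}
side [[424.36669341   0.         281.2096524 ]
 [  0.         424.36669341 212.62551417]
 [  0.           0.           1.        ]] [0.33707728 0.64617139 0.827653  ] [-135.03418936    0.33968464 -166.85516291]
probe_green 0.75 [ 0.543 -0.447  0.028] [298. 143.]
probe_green 0.61 [ 0.209 -0.284  0.024] [403. 193.]
probe_green 0.54 [ 0.555 -0.174  0.158] [273. 162.]
probe_green_grip 0.84 [ 0.209 -0.285  0.02
[... 1526 characters left out ...]
_tip 0.6 [ 0.74  -0.378  0.024] [405. 129.]
dock 0.56 [ 0.577 -0.19   0.011] [340. 186.]
dock 0.32 [ 0.558 -0.18   0.16 ] [345. 184.]
dock_mouth 0.56 [ 0.576 -0.183  0.015] [338. 186.]
clip_green 0.75 [0.659 0.181 0.097] [203. 151.]
clip_grey 0.7 [0.526 0.158 0.1  ] [211. 201.]
clip_grey 0.38 [0.563 0.002 0.105] [271. 186.]
probe_orange 0.53 [ 0.54  -0.238  0.162] [368. 191.]
probe_white 0.56 [0.411 0.055 0.021] [254. 246.]
probe_blue 0.71 [0.528 0.164 0.182] [202. 196.]
probe_blue 0.47 [ 0.557 -0.182  0.157] [345. 184.]
bottle 0.79 [ 0.563 -0.     0.101] [272. 186.]
jar 0.89 [ 0.399 -0.046  0.079] [290. 249.]
jar 0.67 [0.525 0.162 0.182] [203. 197.]
tray 0.91 [0.602 0.37  0.006] [144. 179.]
```

View pics/side0.png

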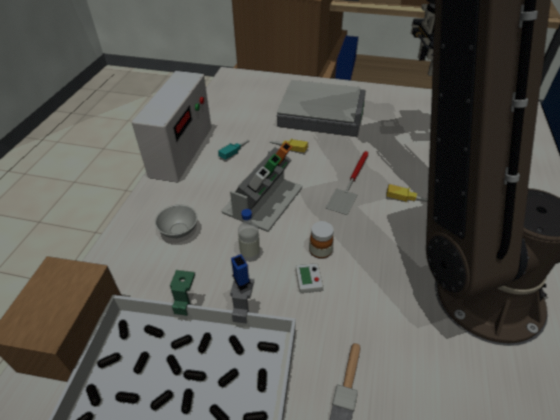

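View pics/top0.png

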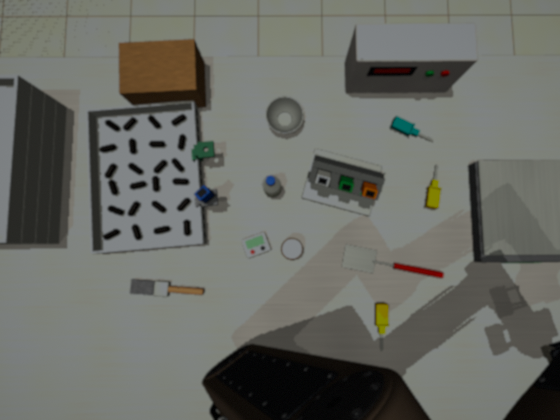

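The dock's three heads show at about (323,178), (346,184) and (369,190) in the top view: white, green, orange, with green in the middle socket. The green clip is at (203,151) and is empty, and the blue probe stands at (204,195). The yellow and turquoise items are look-alikes. Since the tool can't tilt, I'll fit the dock pose from both views before moving.

```bash
cat > fit.py <<'E'
from h import *
from scipy.optimize import least_squares
B=np.array([[x,y,z] for x in(-.012,.012) for y in(-.017,.017) for z in(.004,.06)])
def axes(yaw):
    Rz=R.from_euler('z',yaw).as_matrix(); return Rz, Rz@R.from_euler('y',-27,degrees=True).as_matrix()
def heads(p):
    Rz,Rp=axes(p[2]); return [ (np.array([p[0],p[1],.11])+Rz@[0,d,0])+B@Rp.T for d in(-.06,0,.06)]
def masks(img):
    h=cv2.cvtColor(img,cv2.COLOR_RGB2HSV); 
    return {'g':cv2.inRange(h,(45,110,40),(80,255,255)),'o':cv2.inRange(h,(5,150,90),(16,255,255))}
def hullc(uv):
    m=cv2.moments(cv2.convexHull((uv*16).astype(np.float32))); return np.array([m['m10'],m['m01']])/m['m00']/16
if __name__=="__main__":
    C={n:cap(n) for n in("side","top")}; obs=[]
    for n,c in C.items():
        m=masks(c["img"])
        for k,i in(('o',0),('g',1)):
            t=m[k].copy(); u,v=proj(c,[.556,-.178,.158] if k=='g' else [.54,-.235,.158])[0].astype(int)
            w=np.zeros_like(t); w[v-18:v+18,u-18:u+18]=t[v-18:v+18,u-18:u+18]
            nn,l,s,ce=cv2.connectedComponentsWithStats(w); j=1+s[1:,4].argmax(); obs.append((n,i,ce[j])); 
            hs=cv2.contourArea(cv2.convexHull(proj(c,heads([.575,-.172,-.27])[i]).astype(np.float32)))
            print(n,k,ce[j],s[j],hs)
    f=lambda p:np.concatenate([hullc(proj(C[n],heads(p)[i]))-o for n,i,o in obs])
    r=least_squares(f,[.575,-.172,-.27]); print(r.x,np.degrees(r.x[2]),r.fun.round(1))
    rt=least_squares(lambda p:f(p)[4:],[.575,-.172,-.27]); print('top',rt.x,np.degrees(rt.x[2]))
    out=[]
    for n,c in C.items():
        s=8;u,v=(proj(c,[.56,-.178,.14])[0]).astype(int); im=cv2.resize(c["img"][v-36:v+36,u-48:u+48],None,fx=s,fy=s,interpolation=cv2.INTER_CUBIC)[:,:,::-1].copy()
        for H in heads(r.x):
            q=((proj(c,H)-[u-48,v-36]+.5)*s).astype(int)
            for a in range(8):
                for b in range(a):
                    if np.sum(B[a]!=B[b])==1: cv2.line(im,q[a].tolist(),q[b].tolist(),(255,0,255),1)
        out.append(cv2.resize(im,(400,300)) if 0 else im)
        cv2.imwrite(f"pics/fit_{n}.png",im)
    cv2.imwrite("pics/fit.png",cv2.resize(np.vstack(out),(400*1,600)))
E
python3 fit.py
```

```text
side o [284.57894737 148.92105263] [280 144  12   9  38] 237.24159767082892
side g [272.10344828 163.        ] [265 155  16  16 116] 251.04996932926588
top o [369.87619048 189.80952381] [362 184  16  15 105] 239.00631377031095
top g [346.07096774 182.96774194] [339 176  15  17 155] 224.87640728638507
[ 0.57441837 -0.19776336 -0.27      ] -15.469860468532229 [-0.9  2.   0.5  0.3  2.2  0.9  2.8  1.6]
top [ 0.57759948 -0.19100754 -0.27336343] -15.662570767918679
```

```bash
sed -i 's/astype(np.float32))); return/astype(np.float32))); return/; s/,\[.575,-.172,-.27\])/,[.575,-.172,-.27],diff_step=1e-3)/g; s/heads(\[.575,-.172,-.27\],diff_step=1e-3)/heads([.575,-.172,-.27])/; s/(45,110,40)/(45,60,25)/' fit.py; python3 fit.py; python3 -c "
import cv2,numpy as np
a=cv2.imread('pics/fit_side.png');b=cv2.imread('pics/fit_top.png')
cv2.imwrite('pics/fit2.png',np.vstack([a[140:440],b[140:440]]))"
```

```text
side o [284.56410256 148.76923077] [280 143  12  10  39] 237.24159767082892
side g [271.75471698 163.35220126] [265 154  16  23 159] 251.04996932926588
top o [369.87619048 189.80952381] [362 184  16  15 105] 239.00631377031095
top g [345.94581281 183.33990148] [338 175  17  18 203] 224.87640728638507
[ 0.57637963 -0.19492235 -0.29492065] -16.89770875788562 [-1.5  2.9 -0.2  0.6  0.7  0.6  1.6  0.4]
top [ 0.57720636 -0.19160186 -0.27573204] -15.798282135550934
```

View pics/fit2.png

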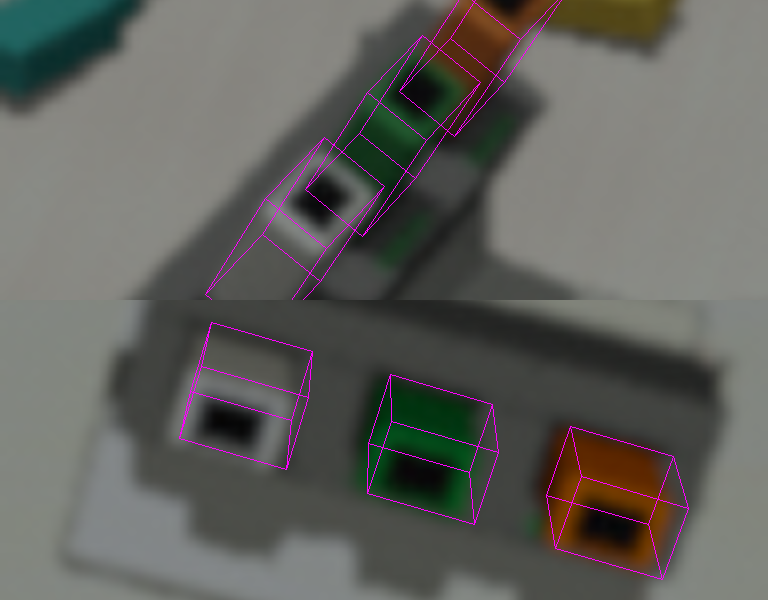

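The overlay is a few px off the dark end-face marks. Those are clean features: side crop (320,200), (422,95), (507,3); top crop (232,123), (417,177), (607,223). I'll refit on them, refined per blob.

```bash
cat > fit3.py <<'E'
from fit import *
C={n:cap(n) for n in("side","top")}
crop={"side":[(507,3),(422,95),(320,200)],"top":[(607,223),(417,177),(232,123)]}
O={}
for n,c in C.items():
    u,v=proj(c,[.56,-.178,.14])[0].astype(int); g=cv2.cvtColor(c["img"],cv2.COLOR_RGB2GRAY).astype(float)
    O[n]=[]
    for a,b in crop[n]:
        q=np.array([u-48+a/8,v-36+(b+140)/8])-.5
        O[n].append(q)
    O[n]=np.array(O[n]); print(n,O[n].round(1))
def tops(p,z=.06):
    Rz,Rp=axes(p[2]); return np.array([np.array([p[0],p[1],.11])+Rz@[0,d,0]+Rp@[0,0,z] for d in(-.06,0,.06)])
f=lambda p,ns=("side","top"):np.concatenate([(proj(C[n],tops(p))-O[n]).ravel() for n in ns])
for ns in(("side","top"),("side",),("top",)):
    r=least_squares(f,[.575,-.172,-.27],args=(ns,)); print(ns,r.x.round(4),np.degrees(r.x[2]).round(2),r.fun.round(1)); 
    if len(ns)==2: p=r.x
print('grip',tops(p,.038)); print('axis',axes(p[2])[1][:,2],'dock x',axes(p[2])[0][:,0])
E
python3 fit3.py
```

```text
side [[285.9 147.4]
 [275.2 158.9]
 [262.5 172. ]]
top [[369.4 192.9]
 [345.6 187.1]
 [322.5 180.4]]
('side', 'top') [ 0.5768 -0.1898 -0.2772] -15.88 [ 0.5 -0.8 -0.2  0.1  0.4  0.3  0.1  0.2  0.1 -0.6 -0.5 -0.3]
('side',) [ 0.5773 -0.1895 -0.2839] -16.26 [ 0.4 -0.7 -0.4  0.2  0.   0.4]
('top',) [ 0.5763 -0.1899 -0.2712] -15.54 [ 0.2  0.3  0.2 -0.3 -0.4  0.1]
grip [[ 0.54377446 -0.24282398  0.14385825]
 [ 0.56019291 -0.18511406  0.14385825]
 [ 0.57661136 -0.12740414  0.14385825]]
axis [-0.43666257  0.12423033  0.89100652] dock x [ 0.96183195 -0.27364082 -0.        ]
```

Both views agree to within 1 mm: dock at (0.577,-0.190), yaw -15.9°. The tool can only stay vertical, so I'll pinch the head across y. That keeps the pads parallel to its faces and allows a straight pull at the lean. I'll upright it afterwards in the eyelet. Moving over.

>>> send_rows:
  moves:
    - {"slide": [-0.154, 0.118, -0.02], "turn": 0, "gripper": 1}
    - {"slide": [-0.308, 0.236, -0.04], "turn": 0, "gripper": 1}
    - {"slide": [-0.462, 0.354, -0.06], "turn": 0, "gripper": 1}
    - {"slide": [-0.616, 0.472, -0.08], "turn": 0, "gripper": 1}
    - {"slide": [-0.77, 0.59, -0.1], "turn": 0, "gripper": 1}

```text
time_s: 2.12
tcp_pos: [0.2756, -0.5296, 0.2053]
eef_rot: [-180.0, -0.0, -163.8]
contact_force: [-0.1, -0.0, 0.6]
gripper_width: 0.0877
gripper_force: 0.0
```

>>> send_rows:
  moves:
    - {"slide": [-0.154, 0.118, 0], "turn": 0, "gripper": 0.443}
    - {"slide": [-0.308, 0.236, 0], "turn": 0, "gripper": 0.443}
    - {"slide": [-0.462, 0.354, 0], "turn": 0, "gripper": 0.443}
    - {"slide": [-0.616, 0.472, 0], "turn": 0, "gripper": 0.443}
    - {"slide": [-0.77, 0.59, 0], "turn": 0, "gripper": 0.443}

```text
time_s: 2.53
tcp_pos: [0.3618, -0.4122, 0.2054]
eef_rot: [-180.0, 0.0, -163.7]
contact_force: [0.4, -0.3, 0.6]
gripper_width: 0.0598
gripper_force: 0.0
```

>>> send_rows:
  moves:
    - {"slide": [-0.14, 0.1, 0], "turn": 0.07, "gripper": 0.443}
    - {"slide": [-0.28, 0.2, 0], "turn": 0.14, "gripper": 0.443}
    - {"slide": [-0.42, 0.3, 0], "turn": 0.21, "gripper": 0.443}
    - {"slide": [-0.56, 0.4, 0], "turn": 0.28, "gripper": 0.443}
    - {"slide": [-0.7, 0.5, 0], "turn": 0.357, "gripper": 0.443}

```text
time_s: 2.95
tcp_pos: [0.4416, -0.3109, 0.2054]
eef_rot: [-180.0, 0.0, 163.8]
contact_force: [0.4, 0.1, -0.3]
gripper_width: 0.0391
gripper_force: 0.0
```

```bash
cat > to.py <<'E'
import sys; from h import *
s=get_state(); x,y,z,yaw=map(float,sys.argv[1:5])
M=R.from_euler('xyz',s["eef_rot"],degrees=True).as_matrix()
d=M.T@(np.array([x,y,z])-s["tcp_pos"])/.15
print('t',round(s["time_s"],2),'pos',s["tcp_pos"].round(4),s["eef_rot"].round(2),'w',round(s["gripper_width"],4),round(s["gripper_force"],1),'F',s["contact_force"].round(1))
print('slide',d.round(3),'turn',round((((s["eef_rot"][2]-yaw)+180)%360-180)/90,4))
E
python3 to.py .533 -.1776 .19 164.1
```

```text
t 2.95 pos [ 0.4416 -0.3109  0.2054] [-1.8000e+02  3.0000e-02  1.6383e+02] w 0.0391 0.0 F [ 0.4  0.1 -0.3]
slide [-0.338  1.023  0.103] turn -0.003
```

>>> send_rows:
  moves:
    - {"slide": [-0.07, 0.2, 0], "turn": -0.003, "gripper": 0.443}
    - {"slide": [-0.14, 0.4, 0], "turn": -0.003, "gripper": 0.443}
    - {"slide": [-0.21, 0.6, 0], "turn": -0.003, "gripper": 0.443}
    - {"slide": [-0.28, 0.8, 0], "turn": -0.003, "gripper": 0.443}
    - {"slide": [-0.338, 1.0, 0], "turn": -0.003, "gripper": 0.443}

```text
time_s: 3.37
tcp_pos: [0.5317, -0.1802, 0.2054]
eef_rot: [180.0, 0.0, 164.4]
contact_force: [0.8, 0.3, 0.0]
gripper_width: 0.0388
gripper_force: 0.0
```

>>> send_rows:
  moves:
    - {"slide": [0, 0.023, 0.03], "turn": 0, "gripper": 0.443}
    - {"slide": [0, 0.023, 0.06], "turn": 0, "gripper": 0.443}
    - {"slide": [0, 0.023, 0.1], "turn": 0, "gripper": 0.443}
    - {"slide": [0, 0.023, 0.1], "turn": 0, "gripper": 0.443}
    - {"slide": [0, 0.023, 0.1], "turn": 0, "gripper": 0.443}

```text
time_s: 3.78
tcp_pos: [0.5308, -0.1791, 0.1897]
eef_rot: [-180.0, -0.1, 164.3]
contact_force: [-0.4, -0.1, 0.8]
gripper_width: 0.039
gripper_force: 0.0
```

```bash
python3 to.py .5575 -.1845 .130 164.1
python3 - <<'E'
from h import *
for n in("side","top"):
    c=cap(n); u,v=proj(c,[.55,-.18,.16])[0].astype(int)
    cv2.imwrite(f'pics/a_{n}.png',cv2.resize(c["img"][v-37:v+37,u-50:u+50,::-1],None,fx=4,fy=4,interpolation=2))
a=np.hstack([cv2.imread(f'pics/a_{n}.png') for n in("side","top")]); cv2.imwrite('pics/a.png',a)
E
```

```text
t 3.78 pos [ 0.5308 -0.1791  0.1897] [-1.7998e+02 -6.0000e-02  1.6434e+02] w 0.039 0.0 F [-0.4 -0.1  0.8]
slide [-0.181  0.013  0.398] turn 0.0026
```

View pics/a.png

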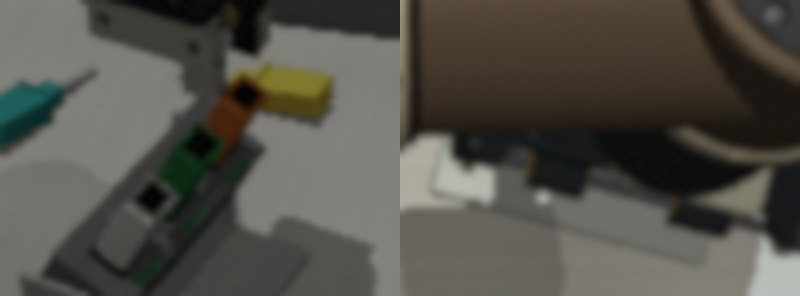

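The gripper is hard to make out here: dark fingers in the top crop at (555,175) and (700,215), 36 px apart. I'll look at a wider side crop with the TCP projected into it.

Run:
```python
from h import *
c=cap("side"); s=get_state(); M=R.from_euler('xyz',s["eef_rot"],degrees=True).as_matrix()
u,v=proj(c,[.55,-.18,.2])[0].astype(int); S=5
im=cv2.resize(c["img"][v-60:v+50,u-75:u+75,::-1],None,fx=S,fy=S,interpolation=2)
im=np.clip(im.astype(float)*1.7,0,255).astype(np.uint8)
for o in([0,0,0],[0,.0195,0],[0,-.0195,0],[0,.0405,0],[0,-.0405,0],[0,0,-.066]):
    q=((proj(c,s["tcp_pos"]+M@np.array(o))[0]-[u-75,v-60]+.5)*S).astype(int); cv2.circle(im,q.tolist(),3,(255,0,255),-1)
cv2.imwrite('pics/b.png',im)
```

```text
(no output)
```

View pics/b.png

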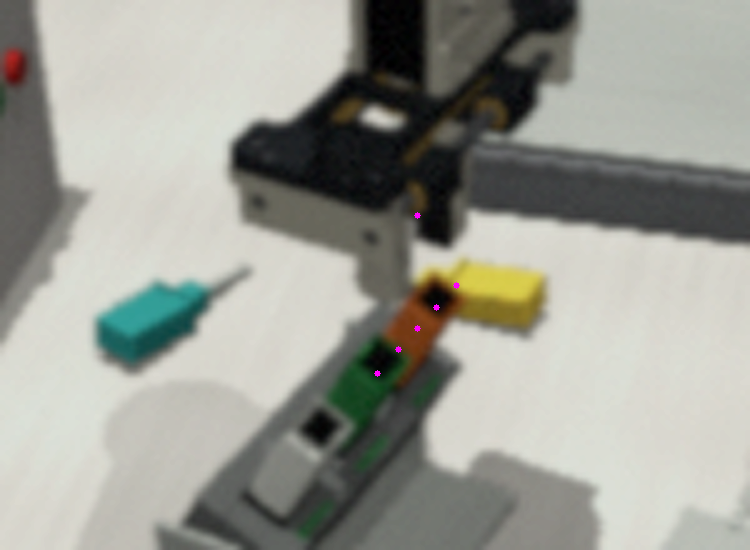

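The side view shows fingertips at about (383,300) and (440,240). They project 10–15 px above the nominal tip dots, so I'll check against the top view.

Run:
```python
from h import *
c=cap("top"); s=get_state(); M=R.from_euler('xyz',s["eef_rot"],degrees=True).as_matrix()
u,v=proj(c,[.55,-.18,.2])[0].astype(int); S=6
im=cv2.resize(c["img"][v-40:v+50,u-65:u+65,::-1],None,fx=S,fy=S,interpolation=2)
im=np.clip(im.astype(float)*2.2,0,255).astype(np.uint8)
for o,k in(([0,0,0],(255,0,255)),([0,.0195,0],(255,0,255)),([0,-.0195,0],(255,0,255)),([0,.0405,0],(255,0,255)),([0,-.0405,0],(255,0,255)),([.0095,.0405,-.04],(0,255,0)),([.0095,-.0405,-.04],(0,255,0)),([.0095,.0405,0],(0,255,255)),([.0095,-.0405,0],(0,255,255)),([.039,.0965,-.066],(0,0,255)),([.039,-.0965,-.066],(0,0,255))):
    q=((proj(c,s["tcp_pos"]+M@np.array(o))[0]-[u-65,v-40]+.5)*S).astype(int); cv2.circle(im,q.tolist(),4,k,-1)
cv2.imwrite('pics/c.png',im); print(s["joints"].round(2),s["time_s"])
```

```text
[ 1.4000e+00  9.8000e+00 -1.3940e+01  1.0000e-02 -6.6220e+01 -1.0706e+02] 3.9833
```

View pics/c.png

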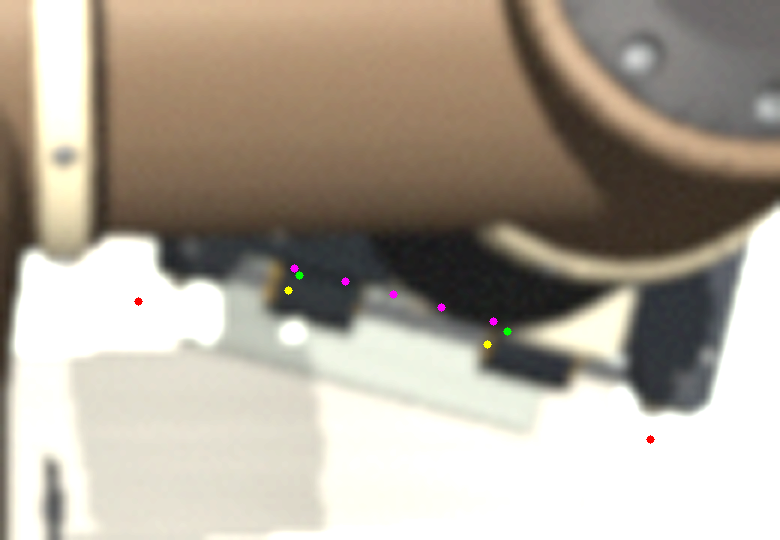

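The top view shows dark parts at (315,300) and (525,365), which don't clearly match the dots. I'll shut the fingers here in free air and see what moves.

Run:
```python
from h import *
for n in("side","top"):
    c=cap(n,f"pics/{n}_o.png"); print(n,proj(c,[[0,0,0],[.08,0,0],[0,.08,0],[0,0,.2],[.189,-.648,.19]]).round(0).tolist())
```

```text
side [[490.0, 296.0], [454.0, 290.0], [494.0, 327.0], [525.0, 238.0], [424.0, 78.0]]
top [[274.0, 398.0], [274.0, 367.0], [245.0, 398.0], [271.0, 432.0], [555.0, 340.0]]
```

>>> send_rows:
  moves:
    - {"slide": [0, 0, 0], "turn": 0, "gripper": 0}
    - {"slide": [0, 0, 0], "turn": 0, "gripper": 0}
    - {"slide": [0, 0, 0], "turn": 0, "gripper": 0}
    - {"slide": [0, 0, 0], "turn": 0, "gripper": 0}
    - {"slide": [0, 0, 0], "turn": 0, "gripper": 0}

```text
time_s: 4.5
tcp_pos: [0.5317, -0.1782, 0.1902]
eef_rot: [-180.0, 0.0, 164.4]
contact_force: [0.4, 0.0, -0.3]
gripper_width: 0.0112
gripper_force: 0.0
```

Run:
```python
from h import *
T=[]
for n in("side","top"):
    c=cap(n,f"pics/{n}_c.png"); s=get_state(); a=cv2.imread(f"pics/{n}_o.png"); b=cv2.imread(f"pics/{n}_c.png")
    u,v=proj(c,s["tcp_pos"])[0]; print(n,u,v,s["gripper_width"],s["tcp_pos"])
    u,v=int(u),int(v); d=cv2.absdiff(a,b).max(2); ys,xs=np.where(d>25); print(xs.min(),xs.max(),ys.min(),ys.max())
    row=[]
    for im in(a,b):
        im=np.clip(im.astype(float)*1.8,0,255).astype(np.uint8)[v-45:v+30,u-50:u+50]
        im=cv2.resize(im,(400,300),interpolation=2); 
        if im is not None: cv2.circle(im,(202,182),2,(255,0,255),-1)
        row.append(im)
    T.append(np.hstack(row))
cv2.imwrite('pics/d.png',np.vstack(T))
```

```text
side 281.9031756526488 152.4705249779066 0.007164156898131945 [ 0.5317122  -0.17819083  0.19015954]
263 361 81 266
top 345.771728141842 192.6019399237449 0.0034033346737773838 [ 0.531679   -0.17818858  0.19013418]
180 448 99 358
```

View pics/d.png

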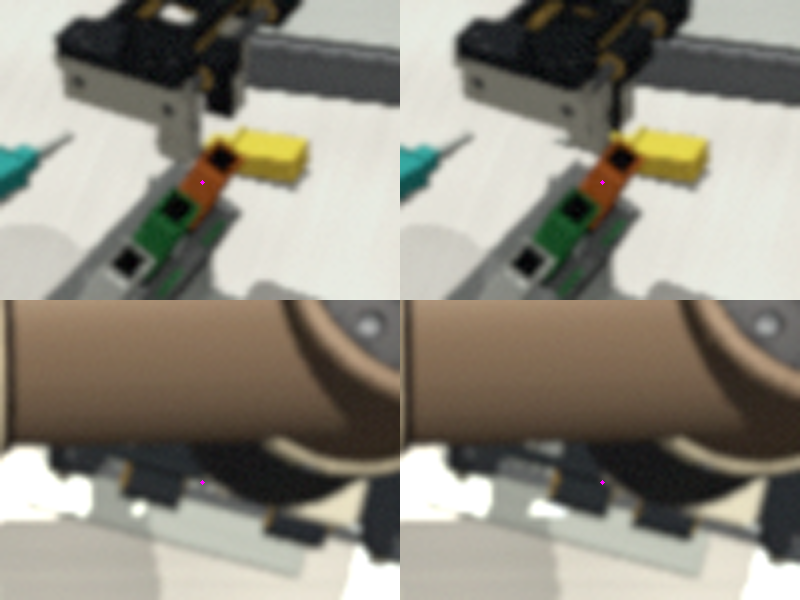

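The side view puts the whole gripper about 12 px above the dots; laterally the top view agrees with the nominal pose. A careful straddling descent with force checks will settle the height safely: if the tips are really higher, they'll simply close on air. I'll reopen and recompute.

>>> send_rows:
  moves:
    - {"slide": [0, 0, 0], "turn": 0, "gripper": 0.443}
    - {"slide": [0, 0, 0], "turn": 0, "gripper": 0.443}
    - {"slide": [0, 0, 0], "turn": 0, "gripper": 0.443}
    - {"slide": [0, 0, 0], "turn": 0, "gripper": 0.443}
    - {"slide": [0, 0, 0], "turn": 0, "gripper": 0.443}

```text
time_s: 5.02
tcp_pos: [0.5317, -0.1782, 0.1902]
eef_rot: [180.0, -0.0, 164.4]
contact_force: [-0.5, 0.2, -0.1]
gripper_width: 0.0314
gripper_force: 0.0
```

```bash
python3 to.py .5575 -.1845 .130 164.1
python3 - <<'E'
from h import *
s=get_state(); print(s["joints"].round(2)); cap("side"); cap("side"); s=get_state(); print(s["tcp_pos"],s["joints"].round(2))
E
```

```text
t 5.02 pos [ 0.5317 -0.1782  0.1902] [180.   -0.  164.4] w 0.0314 0.0 F [-0.5  0.2 -0.1]
slide [-0.177  0.006  0.401] turn 0.0033
[   1.47    9.83  -13.95   -0.    -66.22 -107.07]
[ 0.53171404 -0.17825156  0.19016205] [   1.47    9.83  -13.95    0.    -66.21 -107.07]
```

>>> send_rows:
  moves:
    - {"slide": [-0.018, 0.001, 0.04], "turn": 0.003, "gripper": 0.443}
    - {"slide": [-0.036, 0.002, 0.08], "turn": 0.003, "gripper": 0.443}
    - {"slide": [-0.054, 0.002, 0.12], "turn": 0.003, "gripper": 0.443}
    - {"slide": [-0.072, 0.002, 0.16], "turn": 0.003, "gripper": 0.443}
    - {"slide": [-0.088, 0.003, 0.2], "turn": 0.003, "gripper": 0.443}

```text
time_s: 5.53
tcp_pos: [0.5446, -0.1815, 0.1591]
eef_rot: [-180.0, -0.0, 164.1]
contact_force: [-0.0, 0.1, 0.3]
gripper_width: 0.0388
gripper_force: 0.0
```

>>> send_rows:
  moves:
    - {"slide": [-0.018, 0.001, 0.04], "turn": 0, "gripper": 0.443}
    - {"slide": [-0.036, 0.002, 0.08], "turn": 0, "gripper": 0.443}
    - {"slide": [-0.054, 0.002, 0.12], "turn": 0, "gripper": 0.443}
    - {"slide": [-0.072, 0.002, 0.16], "turn": 0, "gripper": 0.443}
    - {"slide": [-0.088, 0.003, 0.2], "turn": 0, "gripper": 0.443}

```text
time_s: 5.95
tcp_pos: [0.5576, -0.1846, 0.1295]
eef_rot: [-180.0, -0.0, 164.1]
contact_force: [0.4, 0.1, 0.3]
gripper_width: 0.039
gripper_force: 0.0
```

>>> send_rows:
  moves:
    - {"slide": [0, 0, 0], "turn": 0, "gripper": 0.3}
    - {"slide": [0, 0, 0], "turn": 0, "gripper": 0.3}
    - {"slide": [0, 0, 0], "turn": 0, "gripper": 0.3}
    - {"slide": [0, 0, 0], "turn": 0, "gripper": 0.3}
    - {"slide": [0, 0, 0], "turn": 0, "gripper": 0.3}
  newtons: 10

```text
time_s: 6.37
tcp_pos: [0.5575, -0.1845, 0.1305]
eef_rot: [180.0, 0.0, 164.1]
contact_force: [0.7, -0.6, -0.5]
gripper_width: 0.0331
gripper_force: 10.0
```

```bash
python3 to.py .5575 -.1845 .130 164.1
python3 - <<'E'
from h import *
c=cap("side"); u,v=proj(c,[.55,-.18,.17])[0].astype(int)
a=cv2.resize(c["img"][v-45:v+30,u-50:u+50,::-1],None,fx=6,fy=6,interpolation=2)
cv2.imwrite('pics/e.png',np.clip(a*1.7,0,255).astype(np.uint8))
E
```

```text
t 6.37 pos [ 0.5575 -0.1845  0.1305] [1.7999e+02 3.0000e-02 1.6413e+02] w 0.0331 10.0 F [ 0.7 -0.6 -0.5]
slide [-0.     0.     0.004] turn 0.0004
```

View pics/e.png

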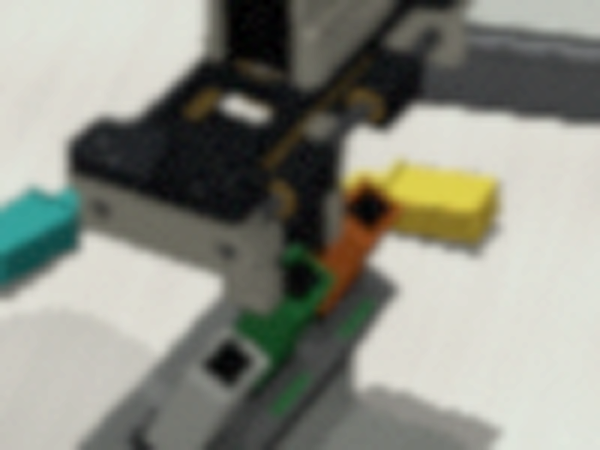

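The grasp is confirmed: 33 mm width at 10 N, with the fingers on the green head at about (280,290) and clear of the white and orange heads. Tightening, then pulling the first 15 mm along the axis.

>>> send_rows:
  moves:
    - {"slide": [0, 0, 0], "turn": 0, "gripper": 0.3}
    - {"slide": [0, 0, 0], "turn": 0, "gripper": 0.3}
    - {"slide": [0.015, 0, -0.03], "turn": 0, "gripper": 0.3}
    - {"slide": [0.03, 0, -0.06], "turn": 0, "gripper": 0.3}
    - {"slide": [0.045, 0, -0.09], "turn": 0, "gripper": 0.3}
  newtons: 45

```text
time_s: 6.83
tcp_pos: [0.5505, -0.1827, 0.144]
eef_rot: [-180.0, -0.0, 164.1]
contact_force: [0.1, 0.2, 0.3]
gripper_width: 0.0294
gripper_force: 45.0
```

```bash
python3 to.py .5575 -.1845 .130 164.1
python3 - <<'E'
from h import *
c=cap("side")
for r in optics.look_for("side","probe_green")[:5]: print(r["p"],r["location"].round(3) if hasattr(r["location"],'round') else r["location"])
E
```

```text
t 6.83 pos [ 0.5505 -0.1827  0.144 ] [-1.7998e+02 -3.0000e-02  1.6414e+02] w 0.0294 45.0 F [0.1 0.2 0.3]
slide [-0.048  0.001  0.094] turn 0.0004
0.78 [0.5373, -0.4397, 0.026]
0.64 [0.5485, -0.1697, 0.1643]
0.48 [0.7488, -0.3637, 0.0261]
```

>>> send_rows:
  moves:
    - {"slide": [0.042, 0, -0.083], "turn": 0, "gripper": 0.25}
    - {"slide": [0.085, 0, -0.166], "turn": 0, "gripper": 0.25}
    - {"slide": [0.127, 0, -0.25], "turn": 0, "gripper": 0.25}
    - {"slide": [0.17, 0, -0.333], "turn": 0, "gripper": 0.25}
    - {"slide": [0.212, 0, -0.416], "turn": 0, "gripper": 0.25}

```text
time_s: 7.35
tcp_pos: [0.5197, -0.1738, 0.2082]
eef_rot: [180.0, 0.1, 164.1]
contact_force: [-0.4, 0.7, 0.1]
gripper_width: 0.0299
gripper_force: 45.0
```

```bash
python3 to.py .5575 -.1845 .130 164.1
python3 - <<'E'
from h import *
from fit import masks
for n in("side","top"):
    c=cap(n)
    for k in("probe_green","probe_green_tip","clip_green"):
      for r in optics.look_for(n,k)[:4]: print(n,k,r["p"],r["location"])
    if n=="side":
        m=masks(c["img"])['g']; nn,l,s,ce=cv2.connectedComponentsWithStats(m)
        for j in range(1,nn):
            if s[j,4]>40: print(s[j],ce[j])
        cv2.imwrite('pics/f.png',np.clip(cv2.resize(c["img"][70:230,170:370,::-1],None,fx=4,fy=3.75,interpolation=2)*1.7,0,255).astype(np.uint8))
E
```

```text
t 7.35 pos [ 0.5197 -0.1738  0.2082] [1.7998e+02 8.0000e-02 1.6414e+02] w 0.0299 45.0 F [-0.4  0.7  0.1]
slide [-0.261  0.     0.522] turn 0.0004
side probe_green 0.9 [0.2056, -0.2831, 0.0264]
side probe_green 0.84 [0.5239, -0.1649, 0.2133]
side probe_green 0.63 [0.535, -0.4402, 0.0277]
side probe_green 0.57 [0.7437, -0.3692, 0.0227]
side probe_green_tip 0.9 [0.2068, -0.285, 0.0231]
side probe_green_tip 0.67 [0.7452, -0.3664, 0.0236]
side probe_green_tip 0.54 [0.5284, -0.1616, 0.2153]
side probe_green_tip 0.5 [0.4119, 0.0562, 0.0204]
side clip_green 0.65 [0.6581, 0.2019, 0.0975]
[274 134  20  24 177] [283.06214689 147.50847458]
[300 267  12  17 141] [305.33333333 275.34751773]
[171 271  23  44 676] [180.85502959 290.70414201]
top probe_green 0.8 [0.2115, -0.2873, 0.0276]
top probe_green 0.68 [0.547, -0.4486, 0.0227]
top probe_green_tip 0.65 [0.2078, -0.2911, 0.0244]
top probe_green_tip 0.61 [0.5477, -0.448, 0.0276]
```

View pics/f.png

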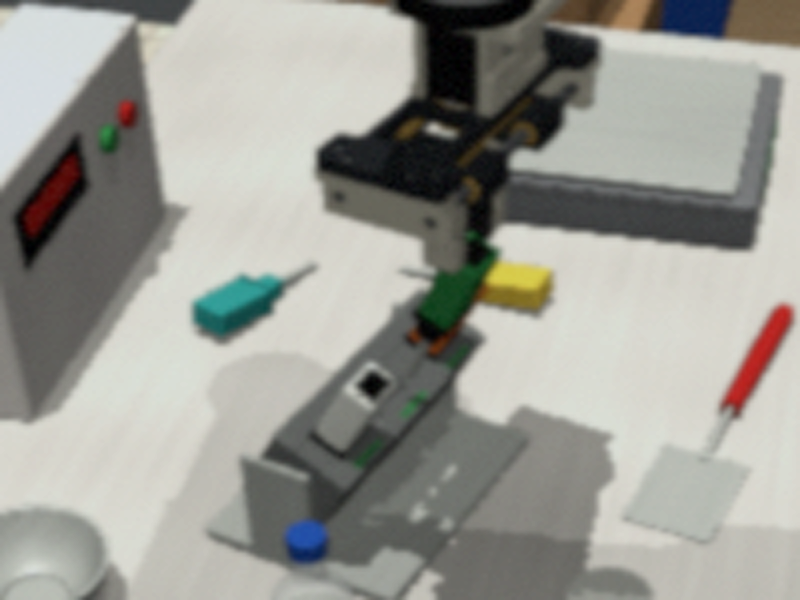

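The probe is out and held leaning; in this crop the head is at (460,285) and the flange at (430,330). The white and orange probes are still seated. Next I'll measure the clip's eyelet from the first pictures and check the predicted probe pose against the flange.

Run:
```python
from h import *
from fit import axes
C={n:cap(n) for n in("side","top")}
ax=axes(-.2772)[1]; tcp0=np.array([.5575,-.1845,.1305]); tcp=np.array([.5197,-.1738,.2082])
sh=np.array([.5768,-.1898,.11])+tcp-tcp0
for z in(.06,.004,0,-.022,-.072):
    q=proj(C["side"],sh+ax@[0,0,z])[0]; print(z,(sh+ax@[0,0,z]).round(3),q.round(1),((q-[170,70])*[4,3.75]).round(0))
for n,c in C.items():
    im=cv2.imread(f"pics/{n}0.png"); h=cv2.cvtColor(im,cv2.COLOR_BGR2HSV)
    u,v=proj(c,[.657,.19,.1])[0].astype(int); y0,x0=v-22,u-22
    p=h[y0:v+32,x0:u+22]; S=4
    m=cv2.inRange(cv2.resize(p,None,fx=S,fy=S,interpolation=1),(45,60,20),(90,255,255))
    cs,hi=cv2.findContours(m,cv2.RETR_CCOMP,2)
    for k,hh in zip(cs,hi[0]):
        a=cv2.contourArea(k)
        if a>60:
            M=cv2.moments(k); q=np.array([M['m10'],M['m01']])/M['m00']/S+[x0,y0]+(.5/S-.5); (cx,cy),wh,an=cv2.minAreaRect(k)
            print(n,'hole' if hh[3]>=0 else 'out',a/S/S,q.round(1),ray(c,q,.1).round(4),ray(c,q,.094).round(4),'rect',np.round(np.array([cx,cy])/S+[x0,y0],1),np.round(np.array(wh)/S,1),round(an,1))
    g=cv2.resize(im[y0:v+32,x0:u+22],None,fx=9,fy=9,interpolation=2); cv2.imwrite(f'pics/g_{n}.png',g); print(n,x0,y0,g.shape)
a,b=[cv2.imread(f'pics/g_{n}.png') for n in C]; cv2.imwrite('pics/g.png',np.clip(np.hstack([a,b])*1.5,0,255).astype(np.uint8))
```

```text
0.06 [ 0.513 -0.172  0.241] [288.9 137.8] [476. 254.]
0.004 [ 0.537 -0.179  0.191] [279.8 151.7] [439. 306.]
0 [ 0.539 -0.179  0.188] [279.1 152.7] [437. 310.]
-0.022 [ 0.549 -0.182  0.168] [275.7 157.8] [423. 329.]
-0.072 [ 0.57  -0.188  0.124] [268.5 168.8] [394. 371.]
side out 672.1875 [180.9 290.5] [0.656  0.2049 0.1   ] [0.6586 0.2012 0.094 ] rect [180.1 292.3] [21.1 43.4] 10.1
side hole 12.03125 [182.1 279.9] [0.6638 0.1796 0.1   ] [0.6664 0.1758 0.094 ] rect [182.4 280.4] [4.8 3.2] 0.0
side 161 262 (486, 396, 3)
top out 334.46875 [202.7 150.3] [0.6602 0.1824 0.1   ] [0.6618 0.1838 0.094 ] rect [203.1 151.1] [19.8 22.2] 90.0
top hole 17.0 [205.6 149.2] [0.6632 0.1749 0.1   ] [0.6648 0.1762 0.094 ] rect [205.9 149.5] [4.4 4.8] 45.0
top 177 129 (486, 396, 3)
```

View pics/g.png

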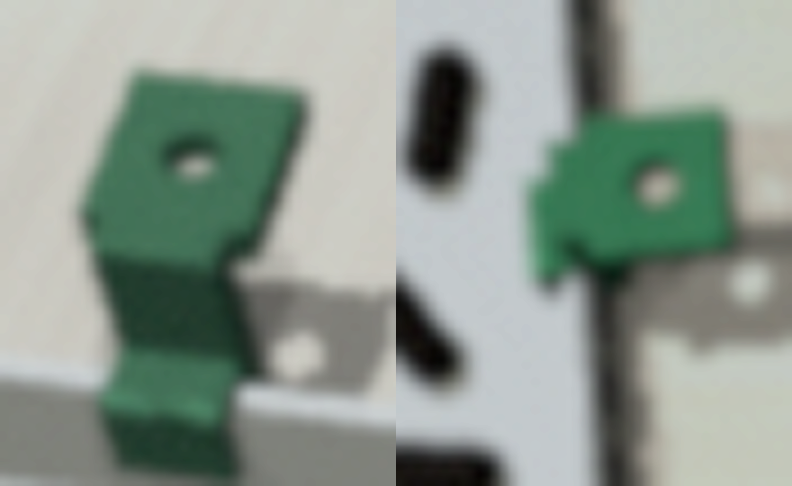

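Eyelet mouth: hole at top crop (657,187) and side crop (190,155), which gives (0.664,0.176,0.100), with both cameras within about 2 mm. The flange prediction matches the picture, so there was no slip. Lifting and carrying it over the bottle.

>>> send_rows:
  moves:
    - {"slide": [0, 0, -0.12], "turn": 0, "gripper": 0.25}
    - {"slide": [0, 0, -0.24], "turn": 0, "gripper": 0.25}
    - {"slide": [0, 0, -0.36], "turn": 0, "gripper": 0.25}
    - {"slide": [0, 0, -0.5], "turn": 0, "gripper": 0.25}
    - {"slide": [0, 0, -0.62], "turn": 0, "gripper": 0.25}

```text
time_s: 8.27
tcp_pos: [0.5203, -0.1741, 0.2998]
eef_rot: [-180.0, -0.0, 164.1]
contact_force: [0.3, 0.0, -0.5]
gripper_width: 0.03
gripper_force: 45.0
```

>>> send_rows:
  moves:
    - {"slide": [0, 0.16, 0], "turn": 0, "gripper": 0.25}
    - {"slide": [0, 0.33, 0], "turn": 0, "gripper": 0.25}
    - {"slide": [0, 0.5, 0], "turn": 0, "gripper": 0.25}
    - {"slide": [0, 0.67, 0], "turn": 0, "gripper": 0.25}
    - {"slide": [0, 0.83, 0], "turn": 0, "gripper": 0.25}

```text
time_s: 8.68
tcp_pos: [0.5546, -0.053, 0.2986]
eef_rot: [-180.0, -0.0, 164.1]
contact_force: [1.1, -0.7, -1.5]
gripper_width: 0.0299
gripper_force: 45.0
```

>>> send_rows:
  moves:
    - {"slide": [0.01, 0.16, 0], "turn": 0, "gripper": 0.25}
    - {"slide": [0.02, 0.33, 0], "turn": 0, "gripper": 0.25}
    - {"slide": [0.03, 0.5, 0], "turn": 0, "gripper": 0.25}
    - {"slide": [0.04, 0.67, 0], "turn": 0, "gripper": 0.25}
    - {"slide": [0.05, 0.83, 0], "turn": 0, "gripper": 0.25}

```text
time_s: 9.1
tcp_pos: [0.5813, 0.069, 0.2985]
eef_rot: [-180.0, -0.0, 164.1]
contact_force: [-0.5, 0.6, -0.0]
gripper_width: 0.03
gripper_force: 45.0
```

>>> send_rows:
  moves:
    - {"slide": [0, 0.17, 0], "turn": 0, "gripper": 0.25}
    - {"slide": [0, 0.34, 0], "turn": 0, "gripper": 0.25}
    - {"slide": [0, 0.51, 0], "turn": 0, "gripper": 0.25}
    - {"slide": [0, 0.68, 0], "turn": 0, "gripper": 0.25}
    - {"slide": [0, 0.84, 0], "turn": 0, "gripper": 0.25}

```text
time_s: 9.52
tcp_pos: [0.6159, 0.1902, 0.2983]
eef_rot: [-180.0, -0.0, 164.1]
contact_force: [0.6, -0.9, -0.6]
gripper_width: 0.0297
gripper_force: 45.0
```

```bash
python3 to.py .6157 .1898 .2145 164.1
cat > rod.py <<'E'
# estimate where the held probe is: green head mask + flange prediction, side & top
from h import *
s=get_state(); M=R.from_euler('xyz',s["eef_rot"],degrees=True).as_matrix()
import sys; tilt=float(sys.argv[1]) if len(sys.argv)>1 else 27.
for n in("side","top"):
    c=cap(n); h=cv2.cvtColor(c["img"],cv2.COLOR_RGB2HSV); m=cv2.inRange(h,(45,60,25),(90,255,255))
    print(n,[ (r["p"],r["location"]) for r in optics.look_for(n,"probe_green") if r["location"][1]>.1 or r["location"][2]>.1])
    g=s["tcp_pos"]+[0,0,.019]; t=np.radians(tilt); ax=M@[np.sin(t),0,-np.cos(t)]
    P=[g+ax*(z-.044) for z in(.06,.03,0,-.022,-.072)]; print('pred',proj(c,P).round(1).tolist())
    nn,l,st,ce=cv2.connectedComponentsWithStats(m)
    for j in range(1,nn):
        if st[j,4]>30: print(st[j],ce[j].round(1))
    cv2.imwrite(f"pics/rod_{n}.png",c["img"][:,:,::-1])
E
python3 rod.py
```

```text
t 9.52 pos [0.6159 0.1902 0.2983] [-1.7996e+02 -4.0000e-02  1.6414e+02] w 0.0297 45.0 F [ 0.6 -0.9 -0.6]
slide [ 0.    -0.002  0.559] turn 0.0004
side [(0.71, [0.613, 0.1967, 0.3131]), (0.64, [0.5424, -0.2348, 0.146]), (0.3, [0.5326, 0.1954, 0.0906])]
pred [[186.2, 209.5], [182.4, 217.8], [178.9, 225.7], [176.5, 231.2], [171.4, 242.7]]
[219 143  22  17 183] [230.5 150.4]
[170 199  25  35 378] [182.7 219.5]
[300 267  12  17 142] [305.3 275.3]
[171 271  23  44 671] [180.9 290.7]
top []
pred [[172.3, 145.7], [178.0, 143.0], [183.4, 140.5], [187.1, 138.8], [194.9, 135.2]]
[425  70  10   7  57] [429.3  72.8]
[391 116  29  20 337] [404.4 126.4]
[203 141  12  17 120] [208.9 150.1]
[246 236  18  12 125] [254.4 241.8]
```

The head sits where predicted, to within about 1.5 px. To check the rod end, I'll difference against the first side picture.

```bash
cat > dif.py <<'E'
import cv2,numpy as np,sys
n=sys.argv[1]; x0,x1,y0,y1=map(int,sys.argv[2:6])
a=cv2.imread(f"pics/{n}0.png").astype(int); b=cv2.imread(f"pics/rod_{n}.png").astype(int); d=np.abs(a-b).max(2)
print('    ',*[f"{x%1000:3d}" for x in range(x0,x1)])
for y in range(y0,y1): print(y,*[f"{v:3d}" for v in d[y,x0:x1]])
E
python3 dif.py side 162 196 224 250
```

```text
162 163 164 165 166 167 168 169 170 171 172 173 174 175 176 177 178 179 180 181 182 183 184 185 186 187 188 189 190 191 192 193 194 195
224   4   4   6   5   5   4   4   5  27  68  93  96  93  90  94  93  97  96  99 101  96  97  98  99 104 104 100  96  85  56  22   2   4   4
225   5   5   5   5   5   5   1  15  43  76  87  87  89  98  97 100  97 100 101 103 100 102 102 100  96 101 102  90  63  30   6   4   5   4
226   4   4   6   5   5   2  10  35  64  82  85  91  98  99 101 101 103 100 101 103 105 104 107  97  98  98  87  65  32   8   3   5   4   4
227   3   6   5   4   4   4  26  60  83  83  93  98 103 102 101 103 101  99 101 101 108 106 109 105  98  85  65  33   8   2   5   5   4   4
228   4   5   5   5   3   7  32  63  83  89  98 106 100 100 100 102 101 102 101 105 108 104 109 106  92  64  33  11   3   4   4   4   2   4
229   4   5   4   4   4   2  15  36  64  93 105 106 104 102 100 101 101 103 101 102 108 104 108  96  67  32   9   2   4   4   3   3   4   4
230   3   3   4   5   6   3   1  10  33  65  93 106 104 104 103 102 102 101  98 106 104 105 101  76  39  12   1   2   3   3 
[... 1975 characters left out ...]

245  10   9  10  11   9  10   8   3   3   6   6   4   6  20  15   2   5   5   6   6   4   4   1   5   5   2   3   3   5   6   6   5   6   5
246   9  10  10  10   9  10   9   8   3   4   5   5   2   2   1   4   4   6   6   5   6   2   5   9   9   8   6   4   2   4   4   5   6   6
247  10  10   9  10  11  10   9   9   7   5   2   3   5   5   6   7   6   7   6   5   3   1   6  10   9  10   9   9   8   6   1   4   6   6
248  10  10   9  10   9   9  10   9   9   9   7   2   3   5   6   6   7   6   5   1   3   6   9   9   9   9  10   9  10   9   7   3   3   4
249  10   9  10   9   9  10   9  11  10  10  10   7   5   2   4   5   6   6   2   4   8   8  10   9  10   9   9  10  10  10   9   8   5   5
```

The rod shows at (178,236) to (174.7,245.5), about 3 px from the prediction, so the tilt and axial position in the grip differ a little. Fitting both.

```bash
cat > pose.py <<'E'
# fit tilt and axial grip position s from tip pixel and rod/collar-end pixel (side)
from h import *
from scipy.optimize import least_squares
import sys
tip,col=np.array(list(map(float,sys.argv[1:3]))),np.array(list(map(float,sys.argv[3:5])))
s=get_state(); M=R.from_euler('xyz',s["eef_rot"],degrees=True).as_matrix(); c=cap("side"); g=s["tcp_pos"]+[0,0,.019]
def pts(p):
    ax=M@[np.sin(p[0]),0,-np.cos(p[0])]; return np.array([g+ax*(z-p[1]) for z in(-.072,-.022)])
f=lambda p:np.r_[(proj(c,pts(p))[0]-tip),.4*(proj(c,pts(p))[1]-col)]
r=least_squares(f,[.4,.044],x_scale=[.1,.01]); print('tilt',np.degrees(r.x[0]),'s',r.x[1],'res',r.fun.round(2)); t=pts(r.x)[0]; print('tip',t.round(4),'tool',(M.T@(t-s["tcp_pos"])).round(4))
E
python3 pose.py 174.7 245.4 178.3 235.8; python3 dif.py top 183 204 130 150
```

```text
tilt 23.381829268670742 s 0.04792980128847007 res [-0.13  0.39  0.06 -0.95]
tip [0.6611 0.1762 0.2067] tool [-0.0476 -0.      0.0911]
     183 184 185 186 187 188 189 190 191 192 193 194 195 196 197 198 199 200 201 202 203
130 118 122 120 121 119 120 118 120 120 119 119 110  85  54  22  19  37  63  83  91  94
131 120 123 120 120 119 120 119 120 119 120 121 111  89  57  27  20  39  57  76  86  92
132 119 119 120 118 120 121 118 118 118 119 120 113  91  58  32  27  36  55  69  82  91
133 102 111 113 118 120 120 119 117 120 119 120 112  93  61  34  27  39  50  65  80  88
134  71  88 107 115 118 120 120 117 120 119 120 113  92  60  33  29  39  50  64  79  89
135  35  55  83 107 117 118 120 119 121 119 119 112  93  61  33  25  34  49  63  78  90
136   7  26  60  93 111 118 121 119 118 118 117 115  97  63  33  18  30  45  60  77  88
137  11   8  43  79 105 117 120 119 120 120 118 115 100  67  34  18  28  47  63  77  88
138  10   2  36  70 101 115 119 116 122 118 120 117 101  72  36  16  28  47  61  76  86
139  12   7  37  71  99 114 118 120 120 118 120 116 105  75  38  18  27  48  61  78  
[... 182 characters left out ...]
   9  22  59  95 112 120 117 119 120 118 119 119 111  86  59  52  54  56  53  50  49
143   7  28  63  97 115 119 119 119 120 118 115 113 105  86  66  60  62  58  50  44  43
144   3  31  67  98 115 119 116 119 118 117 107 100  95  81  67  62  64  59  49  44  42
145  11  42  73 100 115 117 117 120 120 113 103  85  76  69  67  64  62  54  48  43  42
146  17  53  85 106 116 119 118 120 121 112  99  82  68  66  65  63  59  50  44  41  38
147  24  63  93 113 119 119 117 120 117 114  99  79  66  65  64  64  56  40  32  30  28
148  35  67  99 117 120 119 119 114 114 104  90  78  66  63  63  60  49  32  23  19  23
149  54  78 103 118 120 120 118 115 104  93  76  68  67  66  61  56  45  34  22  21  30
```

>>> send_rows:
  moves:
    - {"slide": [-0.01, 0, 0.12], "turn": 0, "gripper": 0.25}
    - {"slide": [-0.02, 0, 0.25], "turn": 0, "gripper": 0.25}
    - {"slide": [-0.03, 0.004, 0.4], "turn": 0, "gripper": 0.25}
    - {"slide": [-0.03, 0.004, 0.52], "turn": 0, "gripper": 0.25}
    - {"slide": [-0.03, 0.004, 0.61], "turn": 0, "gripper": 0.25}

```text
time_s: 10.18
tcp_pos: [0.6194, 0.1866, 0.2059]
eef_rot: [-179.9, -0.1, 164.1]
contact_force: [-0.2, -0.3, -1.1]
gripper_width: 0.0299
gripper_force: 45.0
```

```bash
python3 to.py .6157 .1898 .2145 164.1; python3 rod.py 23.4 | grep -A1 pred; python3 dif.py side 168 194 256 286
```

```text
t 10.18 pos [0.6194 0.1866 0.2059] [-1.7994e+02 -7.0000e-02  1.6405e+02] w 0.0299 45.0 F [-0.2 -0.3 -1.1]
slide [ 0.029  0.014 -0.057] turn -0.0005
pred [[193.0, 243.5], [190.2, 250.7], [187.5, 257.6], [185.7, 262.3], [181.8, 272.5]]
[179 234  22  32 286] [189.9 251.7]
--
pred [[186.1, 154.7], [190.8, 152.8], [195.1, 151.1], [198.1, 149.8], [204.5, 147.2]]
[425  70  10   7  58] [429.3  72.9]
     168 169 170 171 172 173 174 175 176 177 178 179 180 181 182 183 184 185 186 187 188 189 190 191 192 193
256  68  38   9   8  10  11   9   8   7   3  17  56  99 117 115 117 116 118 117 117 117 118 119 121 121 124
257  46  18   2  10  11  11  10   8   3  10  41  85 112 116 118 114 116 117 117 116 116 117 122 123 123 123
258  21   3   9  10  11  10   8   7   5  31  72 108 117 118 115 117 118 117 116 118 117 115 123 119 122 121
259   3   8  10  11   9   8   7   5  11  48  94 116 121 117 118 116 118 119 118 117 116 119 118 123 120 103
260   7   8  11  11  10   7   6   6   6  34  75 106 118 119 120 117 118 117 116 117 119 119 121 123 101  66
261   9  11  11   9   8   8   7   7   3  11  35  64  96 
[... 1943 characters left out ...]
   5   6   6   4   5  18  24  30  31  31  25   9   5
280   7   7   6   6   6   5   4   5   5   4   5   5   5   6   6   6   5   3   3  12  27  31  30  21   3   6
281   6   6   6   6   6   6   5   5   5   6   4   5   6   7   6   6   6   3   2  10  25  31  27  13   4   6
282   7   7   6   5   5   4   5   5   6   5   4   6   6   5   4   5   5   2   6  18  28  30  24   7   4   7
283   7   5   5   5   5   5   5   4   4   6   5   4   4   7   4   4   3   6  19  30  30  27  18   3   7   6
284   6   7   6   5   4   5   5   5   4   5   5   4   6   6   4   4   3  18  28  32  30  26  12   5   6   7
285   6   6   7   4   5   5   4   5   5   5   4   3   3   4   2   1  10  24  32  31  29  22   5   6   7   7
```

```bash
python3 pose.py 183.3 272 186.5 262.8
python3 - <<'E'
from h import *
c=cap("side"); print(proj(c,[.664,.176,.1]),get_state()["tcp_pos"])
E
```

```text
tilt 20.78565225507471 s 0.03821226362738329 res [-0.06  0.24 -0.04 -0.6 ]
tip [0.6581 0.1766 0.1244] tool [-0.0391 -0.      0.084 ]
[[182.65381894 278.55543518]] [0.62083502 0.18794963 0.20922679]
```

Run:
```python
from h import *
for i in range(5):
    s=get_state(); print(s["time_s"],s["tcp_pos"].round(4),s["contact_force"].round(1),s["gripper_width"],s["qd"].round(2)); 
    if i<3: cap("side")
```

```text
10.4833 [0.6208 0.1879 0.2092] [-0.3 -0.8  0.5] 0.029478936464273707 [ 0.19 -0.15  0.01 -0.16  0.26 -0.03]
10.5333 [0.6208 0.1881 0.2092] [ 1.2  0.2 -0.4] 0.029858821746152675 [ 0.11  0.08 -0.24 -0.23  0.23 -0.07]
10.5833 [0.6207 0.1882 0.209 ] [-0.5 -0.7 -0.6] 0.02955408260370988 [ 0.24  0.1  -0.37 -0.11  0.17  0.08]
10.6333 [0.6206 0.1882 0.2088] [ 0.1 -0.2 -0.9] 0.029600196288497593 [ 0.14  0.17 -0.31 -0.11  0.2  -0.08]
10.6333 [0.6206 0.1882 0.2088] [ 0.1 -0.2 -0.9] 0.029600196288497593 [ 0.14  0.17 -0.31 -0.11  0.2  -0.08]
```

```bash
python3 rod.py 23 >/dev/null; python3 dif.py side 178 192 260 277; python3 to.py .62 .19 .2 164.1
```

```text
178 179 180 181 182 183 184 185 186 187 188 189 190 191
260  95 118 121 118 120 116 118 117 120 117 120 121 110  76
261  52  89 120 123 117 120 118 117 118 119 122 113  78  37
262  19  52  89 116 122 119 120 118 118 120 115  88  44  10
263   1  19  52  92 118 127 121 117 119 114  92  54  18   2
264   7   1  21  57  99 120 125 125 118  93  56  22   2   6
265   8   5   5  34  74 105 120 119  99  60  24   3   5   8
266   7   6   4  27  62  83  93  85  61  29   6   5   9   8
267   6   4  10  36  63  72  61  40  22   6   4   7   9   7
268   5   1  19  48  66  64  38  10   1   5   6   8   8   8
269   5   7  28  51  61  54  25   0   6   6   7   9   8   7
270   3   3  18  34  41  35  14   2   4   7   8   8   7   7
271   5   6   7  15  19  13   2   4   6   6   5   6   7   5
272   5   4   8  11   6   3   4   5   6   4   5   5   4   5
273   4   4   5   6   4   5   4   4   3   4   5   5   5   4
274   6   4   3   5   3   5   5   4   4   5   4   4   4   4
275   5   5   5   4   4   5   4   1   0   1   4   5   5   5
276   5   5   6   6   5   5   4   5  12  11   3   1   1   2
t 10.83 pos [0.6201 0.1882 0.2079] [1.7998e+02 2.0000e-02 1.6414e+02] w 0.0299 45.0 F [-0.1  0.8 -0.1]
slide [0.004 0.011 0.053] turn 0.0004
```

Run:
```python
from h import *
a=cv2.imread("pics/side0.png");b=cv2.imread("pics/rod_side.png")
for y in range(268,279): print(y,[(tuple(a[y,x].tolist()),tuple(b[y,x].tolist())) for x in range(178,184)])
c=cap("side"); s=get_state(); M=R.from_euler('xyz',s["eef_rot"],degrees=True).as_matrix()
t=s["tcp_pos"]+M@[-.0476,0,.0911]; print(t,proj(c,t))
```

```text
268 [((128, 134, 134), (132, 139, 139)), ((130, 135, 135), (129, 134, 135)), ((131, 136, 136), (113, 117, 118)), ((130, 136, 136), (85, 89, 88)), ((128, 134, 135), (67, 70, 69)), ((129, 134, 135), (69, 72, 71))]
269 [((116, 123, 120), (120, 128, 124)), ((121, 128, 125), (116, 121, 119)), ((123, 130, 127), (97, 102, 100)), ((122, 129, 127), (75, 78, 77)), ((121, 128, 126), (65, 67, 66)), ((121, 128, 127), (72, 75, 73))]
270 [((85, 97, 82), (88, 100, 85)), ((89, 100, 87), (88, 97, 87)), ((93, 103, 91), (78, 85, 78)), ((95, 105, 93), (68, 71, 69)), ((95, 106, 95), (62, 65, 62)), ((99, 109, 98), (69, 74, 68))]
271 [((64, 80, 52), (68, 84, 57)), ((64, 81, 54), (68, 83, 60)), ((67, 83, 56), (67, 77, 63)), ((68, 84, 58), (63, 69, 63)), ((69, 85, 60), (59, 66, 57)), ((72, 86, 63), (62, 73, 56))]
272 [((59, 77, 46), (64, 82, 50)), ((60, 77, 46), (63, 80, 50)), ((60, 78, 47), (64, 77, 55)), ((59, 76, 45), (62, 73, 56)), ((61, 78, 47), (60, 72, 52)), ((61, 79, 48), (62, 78, 51))]
273 [((59, 77, 45), (63, 81, 49)), ((59, 77, 45), (63, 81, 49)), ((58, 76, 45), (63, 80, 50)), ((58, 76, 44), (62, 7
[... 358 characters left out ...]
 45), (62, 80, 48)), ((58, 76, 45), (62, 80, 49)), ((58, 76, 45), (62, 81, 49))]
276 [((59, 77, 46), (63, 82, 50)), ((57, 75, 44), (62, 80, 48)), ((55, 71, 41), (60, 77, 46)), ((54, 69, 41), (58, 75, 45)), ((52, 67, 39), (55, 72, 43)), ((52, 68, 40), (57, 73, 44))]
277 [((57, 75, 44), (62, 79, 48)), ((51, 67, 39), (56, 72, 43)), ((45, 59, 34), (49, 64, 38)), ((39, 52, 29), (45, 58, 34)), ((38, 50, 28), (44, 57, 33)), ((40, 53, 30), (44, 58, 34))]
278 [((53, 70, 41), (57, 74, 45)), ((42, 54, 31), (46, 60, 35)), ((33, 43, 24), (37, 48, 29)), ((31, 42, 25), (37, 48, 29)), ((35, 45, 29), (42, 52, 35)), ((39, 49, 32), (45, 56, 38))]
[0.66592923 0.17519847 0.11668036] [[180.56573034 273.28284023]]
```

The rod end is at about (181.2,272.4), i.e. (0.6645,0.1755,0.119), over the eyelet to within 1–2 mm. I'll ease the grip and lower the tip about 6 mm into the eyelet.

>>> send_rows:
  moves:
    - {"slide": [-0.006, 0.002, 0.03], "turn": 0, "gripper": 0.25}
    - {"slide": [-0.006, 0.002, 0.065], "turn": 0, "gripper": 0.25}
    - {"slide": [-0.006, 0.002, 0.1], "turn": 0, "gripper": 0.25}
    - {"slide": [-0.006, 0.002, 0.135], "turn": 0, "gripper": 0.25}
    - {"slide": [-0.006, 0.002, 0.167], "turn": 0, "gripper": 0.25}
  newtons: 20

```text
time_s: 11.3
tcp_pos: [0.6208, 0.188, 0.1815]
eef_rot: [-180.0, -0.0, 164.1]
contact_force: [-0.4, -0.1, -0.6]
gripper_width: 0.0321
gripper_force: 20.0
```

```bash
python3 to.py .62 .19 .2 164.1; for i in 1 2 3; do python3 rod.py 23|grep -A3 'side'|cut -c1-150; done; python3 to.py .62 .19 .2 164.1
python3 - <<'E'
from h import *
a=cv2.imread("pics/side0.png").astype(int);b=cv2.imread("pics/rod_side.png").astype(int)
for y in range(266,287): print(y,(b-a)[y,177:190,1].tolist(),' sat ',[int(v) for v in (b[y,177:190,1]-b[y,177:190,0])])
E
```

```text
t 11.3 pos [0.6208 0.188  0.1815] [-1.7997e+02 -4.0000e-02  1.6413e+02] w 0.0321 20.0 F [-0.4 -0.1 -0.6]
slide [ 0.008  0.011 -0.124] turn 0.0003
side [(0.68, [0.6151, 0.1925, 0.2027])]
pred [[194.0, 252.4], [191.3, 259.4], [188.7, 265.9], [186.9, 270.5], [183.1, 280.2]]
[171 243  31  72 900] [183.6 282.4]
[300 267  12  17 139] [305.3 275.3]
side [(0.92, [0.6204, 0.1919, 0.2037])]
pred [[193.8, 252.1], [191.0, 259.1], [188.5, 265.6], [186.7, 270.2], [182.9, 279.9]]
[171 243  31  72 898] [183.6 282.1]
[300 267  12  17 140] [305.3 275.3]
side [(0.78, [0.6143, 0.1942, 0.2038])]
pred [[193.6, 252.0], [190.9, 258.9], [188.3, 265.5], [186.5, 270.1], [182.7, 279.8]]
[171 243  31  72 898] [183.6 282.2]
[300 267  12  17 140] [305.4 275.3]
t 11.9 pos [0.6211 0.1882 0.1827] [1.7999e+02 1.0000e-02 1.6413e+02] w 0.0324 20.0 F [-1.3  0.2 -0.5]
slide [ 0.01   0.01  -0.115] turn 0.0003
266 [-9, -43, -77, -85, -83, -82, -81, -78, -80, -81, -81, -80, -82]  sat  [5, 5, 9, 22, 27, 27, 26, 27, 26, 27, 26, 26, 26]
267 [-19, -61, -96, -99, -88, -81, -79, -79, -80, -80, -81, -80, -81]  sat  [5, 3, 8, 18, 23
[... 1498 characters left out ...]
2, 13, 11, 11]
281 [7, 7, 8, 6, 7, 5, 1, 0, -4, -13, -26, -30, -30]  sat  [18, 18, 17, 14, 12, 11, 13, 15, 15, 14, 12, 10, 11]
282 [7, 7, 7, 6, 8, 7, 5, 4, -6, -17, -27, -29, -30]  sat  [19, 19, 18, 17, 17, 16, 17, 17, 14, 13, 10, 11, 11]
283 [8, 6, 7, 7, 8, 5, 2, -3, -18, -26, -30, -30, -26]  sat  [19, 18, 20, 18, 18, 18, 17, 16, 13, 11, 12, 11, 11]
284 [7, 7, 6, 6, 7, 4, -1, -16, -27, -31, -31, -28, -23]  sat  [18, 19, 18, 19, 18, 18, 17, 14, 12, 10, 11, 11, 9]
285 [7, 6, 6, 6, 4, 1, -7, -23, -30, -30, -29, -29, -21]  sat  [18, 19, 19, 18, 18, 17, 15, 12, 11, 11, 10, 10, 9]
286 [7, 7, 8, 6, 0, -13, -21, -28, -29, -31, -27, -23, -15]  sat  [18, 19, 19, 19, 18, 14, 14, 11, 10, 10, 10, 11, 9]
```

The rod runs from (186,272) into the hole at (182,279): the tip is in, with no notable force. Swinging the head upright over the eyelet now, with a lighter grip.

>>> send_rows:
  moves:
    - {"slide": [-0.03, 0, 0], "turn": 0, "gripper": 0.25}
    - {"slide": [-0.06, 0, 0], "turn": 0, "gripper": 0.25}
    - {"slide": [-0.09, 0, 0], "turn": 0, "gripper": 0.25}
    - {"slide": [-0.12, 0, 0], "turn": 0, "gripper": 0.25}
    - {"slide": [-0.15, 0, 0], "turn": 0, "gripper": 0.25}
  newtons: 12

```text
time_s: 12.32
tcp_pos: [0.6432, 0.1818, 0.1824]
eef_rot: [-180.0, -0.0, 164.1]
contact_force: [-0.6, 0.6, -1.4]
gripper_width: 0.0332
gripper_force: 12.0
```

>>> send_rows:
  moves:
    - {"slide": [-0.03, 0, 0], "turn": 0, "gripper": 0.25}
    - {"slide": [-0.06, 0, 0], "turn": 0, "gripper": 0.25}
    - {"slide": [-0.09, 0, 0], "turn": 0, "gripper": 0.25}
    - {"slide": [-0.12, 0, 0], "turn": 0, "gripper": 0.25}
    - {"slide": [-0.155, 0, 0], "turn": 0, "gripper": 0.25}

```text
time_s: 12.73
tcp_pos: [0.6654, 0.1755, 0.1825]
eef_rot: [-180.0, -0.0, 164.1]
contact_force: [-1.0, 0.3, -0.2]
gripper_width: 0.0328
gripper_force: 12.0
```

```bash
cat > chk.py <<'E'
from h import *
import sys
for i in range(3): c=cap("side")
b=c["img"].astype(int); cv2.imwrite("pics/rod_side.png",c["img"][:,:,::-1])
s=get_state(); print(s["time_s"],s["tcp_pos"].round(4),s["contact_force"].round(1),s["gripper_width"],s["gripper_force"])
for n in("side",): print([(r["p"],r["location"]) for k in("probe_green","probe_green_tip") for r in optics.look_for(n,k) if r["location"][1]>.1])
print('eyelet',proj(c,[.664,.176,.1]).round(1),'up',proj(c,[[.664,.176,.122],[.664,.176,.182]]).round(1).tolist())
h=cv2.cvtColor(c["img"],cv2.COLOR_RGB2HSV)
def ch(x,y):
    H,S,V=h[y,x]; 
    return '#' if V<45 else ('g' if 45<H<90 and S>60 and V>=45 else ('.' if V>110 else '-'))
for y in range(225,300): print(y,''.join(ch(x,y) for x in range(160,215)))
E
python3 chk.py
```

```text
12.8833 [0.6653 0.1755 0.1823] [-0.4  0.5 -0.5] 0.033082677912176124 11.997089982032776
[(0.68, [0.6529, 0.1815, 0.1926]), (0.81, [0.6568, 0.1837, 0.1966])]
eyelet [[182.7 278.6]] up [[180.8, 272.2], [175.5, 253.7]]
225 ##################-------.........------...............
226 ###################------........--------..............
227 ###################------.......---------..............
228 ###################------......---------...............
229 ###################------....-----------...............
230 ####################------..------------...............
231 ###########-########--------------------...............
232 #########----#######--------------------...............
233 ########-------######-----------------.................
234 ########--...--######-----------------.................
235 ########-------g#####----------------..................
236 ######-------gggg####---------------...................
237 #####-------gg###gggg---------------...................
238 #####-------g#####gggg------------.....................
239 ####-#-----g#######gggg----------.......
[... 2915 characters left out ...]
gggggg#gg##gg##-------------------------
289 ...........-gggggggggggg###gg--------------------------
290 ...........-ggggggggggg####-g--------------------------
291 ...........-gggggggggggg##-----------------------------
292 ...........--ggggggggggg##-----------------------------
293 ............-ggggggggggg###----------------------------
294 ............-ggggggggggg###----------------------------
295 ............--ggggggggggg##----------------------------
296 .............-ggggggggggg###---------------------------
297 .............-ggggggggggg###---------------------------
298 .............--ggggggggggg##---------------------------
299 ..............-gggggggggggg##--------------------------
```

The probe is upright: the head is above the clip, and the rod runs from (180.5,271) into the eyelet at (183,281). Lowering it now.

>>> send_rows:
  moves:
    - {"slide": [0.005, 0, 0.03], "turn": 0, "gripper": 0.25}
    - {"slide": [0.005, 0, 0.06], "turn": 0, "gripper": 0.25}
    - {"slide": [0.005, 0, 0.09], "turn": 0, "gripper": 0.25}
    - {"slide": [0.005, 0, 0.12], "turn": 0, "gripper": 0.25}
    - {"slide": [0.005, 0, 0.14], "turn": 0, "gripper": 0.25}

```text
time_s: 13.4
tcp_pos: [0.6639, 0.1758, 0.1606]
eef_rot: [-180.0, -0.0, 164.1]
contact_force: [-0.1, -0.4, -1.2]
gripper_width: 0.0331
gripper_force: 12.0
```

>>> send_rows:
  moves:
    - {"slide": [0, 0, 0.01], "turn": 0, "gripper": 0.25}
    - {"slide": [0, 0, 0.02], "turn": 0, "gripper": 0.25}
    - {"slide": [0, 0, 0.03], "turn": 0, "gripper": 0.25}
    - {"slide": [0, 0, 0.04], "turn": 0, "gripper": 0.25}
    - {"slide": [0, 0, 0.04], "turn": 0, "gripper": 0.25}

```text
time_s: 13.82
tcp_pos: [0.6642, 0.1759, 0.1552]
eef_rot: [-180.0, -0.0, 164.1]
contact_force: [-0.3, 0.4, -1.1]
gripper_width: 0.0328
gripper_force: 12.0
```

```bash
sed -i 's/range(225,300)/range(255,290)/' chk.py; python3 chk.py
```

```text
13.9667 [0.6643 0.1759 0.1556] [-0.   0.  -1.1] 0.03304240844516436 11.997121274471283
[(0.63, [0.6523, 0.1814, 0.17]), (0.82, [0.6561, 0.1829, 0.1723])]
eyelet [[182.7 278.6]] up [[180.8, 272.2], [175.5, 253.7]]
255 -----------#######ggggggggg-...........................
256 -----------gggg##gggggggggg-...........................
257 ------------ggggggggggggggg-...........................
258 ------------ggggggggggggggg-...........................
259 .----------ggggggggggggggggg-..........................
260 ...-------gggggggggggggggggg-..........................
261 .....----ggggggggggggggggggg-..........................
262 ........--gggggggggggggggggg-..........................
263 .........-gggggggggggggggggg-.........................-
264 .........-gggggggggggggggggg--.....................----
265 ..........-gggggggggggggggggg-.......................--
266 ..........-gggggggggggggggg##-....................-----
267 ..........-ggggggggggggggg##--....................-.---
268 ..........-gggggggggggggg##--....................------
269 ..........-ggggggggggggg###-...............
[... 512 characters left out ...]
gg########gggggggg--..------------------
279 ............-ggggg####---ggggggg#--..------------------
280 ............-ggggggg-----gggggg#-----------------------
281 ...........--gggggggg--ggggggggg-----------------------
282 ...........-gggggggggggggggggg##-----------------------
283 ..........--gggggggggggggggggg#------------------------
284 ..........-ggggggggggggggggggg#------------------------
285 ..........-gggggggggggggggggggg------------------------
286 ..........-gggggggggggggggggg#-------------------------
287 ..........-gggggggggggggggggg#-------------------------
288 ..........--gggggggggggggggggg-------------------------
289 ...........-ggggggggggggg##gg--------------------------
```

About 6 mm to go; small steps until contact.

>>> send_rows:
  moves:
    - {"slide": [0, 0, 0.008], "turn": 0, "gripper": 0.25}
    - {"slide": [0, 0, 0.016], "turn": 0, "gripper": 0.25}
    - {"slide": [0, 0, 0.024], "turn": 0, "gripper": 0.25}
    - {"slide": [0, 0, 0.03], "turn": 0, "gripper": 0.25}
    - {"slide": [0, 0, 0.03], "turn": 0, "gripper": 0.25}

```text
time_s: 14.48
tcp_pos: [0.6642, 0.1758, 0.1507]
eef_rot: [-180.0, -0.0, 164.1]
contact_force: [-0.8, 0.6, -0.6]
gripper_width: 0.0329
gripper_force: 12.0
```

>>> send_rows:
  moves:
    - {"slide": [0, 0, 0.005], "turn": 0, "gripper": 0.25}
    - {"slide": [0, 0, 0.01], "turn": 0, "gripper": 0.25}
    - {"slide": [0, 0, 0.015], "turn": 0, "gripper": 0.25}
    - {"slide": [0, 0, 0.015], "turn": 0, "gripper": 0.25}
    - {"slide": [0, 0, 0.015], "turn": 0, "gripper": 0.25}

```text
time_s: 14.9
tcp_pos: [0.6643, 0.1758, 0.1487]
eef_rot: [-180.0, -0.0, 164.1]
contact_force: [-0.6, -0.3, -0.6]
gripper_width: 0.033
gripper_force: 12.0
```

```bash
python3 chk.py | sed -n '1,3p;18,33p'
```

```text
15.05 [0.6643 0.1759 0.1487] [-0.2  0.4  0.1] 0.032990540734682036 11.997193694114685
[(0.78, [0.6513, 0.1823, 0.1672]), (0.4, [0.5292, 0.1713, 0.1645]), (0.64, [0.6562, 0.183, 0.163])]
eyelet [[182.7 278.6]] up [[180.8, 272.2], [175.5, 253.7]]
269 ..........-ggggggggggggggg##--....................-..--
270 ...........-ggggggggggggg###--...................--.---
271 ...........-ggggggggggggg###---..................-..---
272 ...........-gggggggggggg####gg-----.............-...--.
273 ..........--gggggggggg######gggggg-.............-.----.
274 ..........--##gggggggg######gggggg-.........---.-.----.
275 ...........--##gggggg#######gggggg-......--.--..-..--..
276 ............--###ggg########ggggg--.....--.----------.-
277 .............-#############gggggg--....-----.--------..
278 ............--g############gggggg--..----------.-----..
279 ............-ggg##########ggggggg--..----..-.--------..
280 ............-gggg#######-ggggggg---------..------------
281 ...........-ggggggg####gggggggg#--------..-------------
282 ...........-ggggggggg#gggggggg#g--------.-.------------
283 ..........--gggggggggggggggggg#---------.--------------
284 ..........-ggggggggggggggggggg#-------..---------------
```

>>> send_rows:
  moves:
    - {"slide": [0, 0, 0.005], "turn": 0, "gripper": 0.25}
    - {"slide": [0, 0, 0.01], "turn": 0, "gripper": 0.25}
    - {"slide": [0, 0, 0.015], "turn": 0, "gripper": 0.25}
    - {"slide": [0, 0, 0.02], "turn": 0, "gripper": 0.25}
    - {"slide": [0, 0, 0.02], "turn": 0, "gripper": 0.25}

```text
time_s: 15.57
tcp_pos: [0.6642, 0.1758, 0.1455]
eef_rot: [-180.0, -0.0, 164.1]
contact_force: [0.2, 0.5, -0.5]
gripper_width: 0.0333
gripper_force: 12.0
```

```bash
python3 chk.py | sed -n '1,3p;18,33p'
```

```text
15.7167 [0.6643 0.1758 0.1457] [ 0.2 -0.2 -0.9] 0.03309058711224846 11.997162848711014
[(0.97, [0.6546, 0.1845, 0.1642])]
eyelet [[182.7 278.6]] up [[180.8, 272.2], [175.5, 253.7]]
269 ...........gggggggggggggggg##--......................--
270 ...........-ggggggggggggggg##-.......................--
271 ...........-gggggggggggggg###--.....................--.
272 ...........-ggggggggggggg####gg---..............-...--.
273 ...........-gggggggggggg#####ggggg-................---.
274 ..........--#gggggggggg#####gggggg-............-..----.
275 ..........--###ggggggg######gggggg-......-----.-.----..
276 ............-###ggggg#######gggggg-.....---.-....---...
277 ............--####gg########ggggg--....---..--.-.---...
278 ............--#############gggggg--..-----.....------..
279 ............-gg############gggggg--..----....--.----...
280 ............-ggg##########gggggg--------...-..-.---..--
281 ...........-gggggg#######gggggg#--------...---.--------
282 ...........-ggggggg#####gggggggg-------....------------
283 ..........--gggggggggggggggggg#--------...-.-----------
284 ..........-ggggggggggggggggggg#-------.----------------
```

>>> send_rows:
  moves:
    - {"slide": [0, 0, 0.005], "turn": 0, "gripper": 0.25}
    - {"slide": [0, 0, 0.01], "turn": 0, "gripper": 0.25}
    - {"slide": [0, 0, 0.015], "turn": 0, "gripper": 0.25}
    - {"slide": [0, 0, 0.02], "turn": 0, "gripper": 0.25}
    - {"slide": [0, 0, 0.02], "turn": 0, "gripper": 0.25}

```text
time_s: 16.23
tcp_pos: [0.6657, 0.1759, 0.1447]
eef_rot: [179.9, 0.2, 164.2]
contact_force: [-1.2, -0.9, 7.6]
gripper_width: 0.0331
gripper_force: 12.0
```

```bash
python3 chk.py | sed -n '1,3p;18,33p'
```

```text
16.3833 [0.6656 0.1759 0.1447] [-0.6 -0.5  7.1] 0.03326526284423323 12.020899504423141
[(0.91, [0.6504, 0.1808, 0.1586]), (0.51, [0.6236, 0.319, 0.0048]), (0.69, [0.6559, 0.1859, 0.1657])]
eyelet [[182.7 278.6]] up [[180.8, 272.2], [175.5, 253.7]]
269 ..........-gggggggggggggggg##--.....................---
270 ..........-gggggggggggggggg##-......................--.
271 ...........-gggggggggggggg###--.....................---
272 ...........-ggggggggggggg####gg---..................--.
273 ...........-gggggggggggg#####ggggg-............-...---.
274 ..........--ggggggggggg#####gggggg-................--..
275 ..........--##gggggggg######gggggg-......-....--.----..
276 ...........--###ggggg#######ggggg--.....--..-....---...
277 ............--####ggg#######ggggg--....----..--..---...
278 ............--##############ggggg--...----.----.---....
279 ............-gg############gggggg--..----...---..---...
280 ............-ggg##########ggggg#-------.......------.--
281 ...........-ggggg########ggggggg--------.-.---.--------
282 ...........-ggggggg#####gggggggg-----------------------
283 ..........--ggggggggg#gggggggg#--------.....-----------
284 ..........-ggggggggggggggggggg#--------..--------------
```

There is 7 N of upward force, so the collar is resting on the clip. Opening, then withdrawing straight up.

>>> send_rows:
  moves:
    - {"slide": [0, 0, -0.007], "turn": 0, "gripper": 0.3}
    - {"slide": [0, 0, -0.007], "turn": 0, "gripper": 0.5}
    - {"slide": [0, 0, -0.007], "turn": 0, "gripper": 0.65}
    - {"slide": [0, 0, -0.007], "turn": 0, "gripper": 0.65}
    - {"slide": [0, 0, -0.007], "turn": 0, "gripper": 0.65}

```text
time_s: 16.9
tcp_pos: [0.6641, 0.1758, 0.1434]
eef_rot: [-180.0, -0.0, 164.1]
contact_force: [0.1, 0.1, 0.1]
gripper_width: 0.053
gripper_force: 0.0
```

>>> send_rows:
  moves:
    - {"slide": [0, 0, 0], "turn": 0, "gripper": 0.65}
    - {"slide": [0, 0, -0.05], "turn": 0, "gripper": 0.65}
    - {"slide": [0, 0, -0.15], "turn": 0, "gripper": 0.65}
    - {"slide": [0, 0, -0.3], "turn": 0, "gripper": 0.65}
    - {"slide": [0, 0, -0.45], "turn": 0, "gripper": 0.65}

```text
time_s: 17.32
tcp_pos: [0.664, 0.1756, 0.212]
eef_rot: [-179.9, -0.0, 164.1]
contact_force: [0.6, 0.9, 1.6]
gripper_width: 0.0566
gripper_force: 0.0
```

>>> send_rows:
  moves:
    - {"slide": [0, 0, -0.2], "turn": 0, "gripper": 0.65}
    - {"slide": [0, 0, -0.4], "turn": 0, "gripper": 0.65}
    - {"slide": [0, 0, -0.5], "turn": 0, "gripper": 0.65}
    - {"slide": [0, 0, -0.5], "turn": 0, "gripper": 0.65}
    - {"slide": [0, 0, -0.5], "turn": 0, "gripper": 0.65}

```text
time_s: 17.73
tcp_pos: [0.6647, 0.1761, 0.288]
eef_rot: [179.9, 0.1, 164.1]
contact_force: [-0.6, -0.0, -0.3]
gripper_width: 0.0568
gripper_force: 0.0
```

```bash
sed -i 's/range(255,290)/range(240,288)/' chk.py; python3 chk.py
python3 - <<'E'
from h import *
c=cap("side")
for k in("probe_blue","probe_orange","probe_white","bottle"): print(k,[(r["p"],r["location"]) for r in optics.look_for("side",k)[:2]])
E
```

```text
17.8833 [0.6638 0.1757 0.2851] [ 0.   0.3 -0.9] 0.05664944858071898 0.0
[(0.97, [0.6558, 0.181, 0.1592]), (0.92, [0.6622, 0.1818, 0.1622])]
eyelet [[182.7 278.6]] up [[180.8, 272.2], [175.5, 253.7]]
240 ....-----------------------------......................
241 .....--------------------------........................
242 ......------------------------.........................
243 .......--------------------............................
244 ..........--------------...............................
245 .......................................................
246 ...............--......................................
247 ..............-----....................................
248 .............--gggg---.................................
249 ............--#####gg---...............................
250 ...........--########g---..............................
251 ..........--##########g--..............................
252 .........--###########gg-..............................
253 ........--###########g#g--.............................
254 .......--###########g###--.............................
2
[... 1528 characters left out ...]
#######--..-------------------
281 ...........--###################--.--------------------
282 ..........--####################-----------------------
283 ..........--####################-----------------------
284 ..........-g###################------------------------
285 .........--####################------------------------
286 ..........-###################-------------------------
287 ..........-g##################-------------------------
probe_blue [(0.74, [0.5321, 0.1744, 0.1646]), (0.26, [0.657, 0.1856, 0.1608])]
probe_orange [(0.5, [0.5475, -0.2322, 0.1435])]
probe_white [(0.6, [0.5732, -0.1146, 0.1505]), (0.59, [0.7835, -0.0448, 0.019])]
bottle [(0.66, [0.5637, 0.0162, 0.0822])]
```

The green probe stands upright in its clip: head-top mark at (176,253) against an expected (175.5,253.7). The gripper is clear and the other things are in place. Handing in.

```bash
python3 -c "
from plant import order
print(order.close_job())"
```

```text
the job is handed in; nothing more can be done
None
```

I pulled the green probe from the middle socket and set it upright in the green clip, collar on the plate. In the last pictures nothing else appeared to have moved; I handed the job in at about 18 s of the 51 s, and no verdict was shown.

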